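# Shut the tub of number balls and slide it home

## Task

Put the loose rectangular lid on the open tub of wooden balls and press both ends down until it snaps under the clips and sits level. Only then slide the shut tub across the counter, keeping it upright, until one long side lies flat against the timber batten. Leave the soap bottle, the cup and the round lid where they are.

Things in the scene. Friction and masses are not known exactly. Their poses are not given: they have to be found in the camera images.
- tub: Open rectangular grey tub half full of wooden balls (fixed in it), loose on the counter, under 0.9 kg. 170 mm long (its x), 120 mm wide (its y), 75 mm high to the flat rim, walls 3 mm. Origin: centre of its underside; z up. Long sides (+y, -y) are plain; a spring clip stands at the middle of each short end.
- tub_rim (a point): Centre of the tub's mouth (164 by 114 mm) at rim height, 75 mm above its origin.
- clip_a_tip (a point): Nose of the steel spring clip at the tub's +x end (the -x end has its twin): 82 mm from the tub's centre, 82 mm up. Clip 50 mm wide, outer face 96 mm from the centre, top 98 mm up. The nose's upper face slopes; it springs outwards as the lid's end is pressed past it (about 10 N per end), then snaps 5 mm over the plate's edge.
- lid: Loose rectangular grey lid, right way up on the counter to the robot's left, 0.15 kg. Plate 174 mm (its x) by 126 mm (its y), 5 mm thick; below it a tapered plug 24 mm deep (150 by 100 mm at the foot, 161 by 111 mm at the plate). Origin: centre of the plug's underside, 29 mm below the plate's top. Fits either way round.
- lid_plate (a point): Centre of the underside of the lid's plate, 24 mm above the lid's origin. Lying loose on the two clip noses it is about 16 mm above the tub's rim; fully home it is on the rim (lid origin 51 mm above the tub's). The plate is clear for pressing 65 mm either side of the middle along the lid's x.
- lid_handle (a point): Centre of the top of the lid's handle, an upright bar in the middle of the plate: 70 mm long (lid x), 16 mm thick (lid y), 28 mm tall, top 57 mm above the lid's origin.
- batten: Timber stop batten fixed on the counter to the robot's right: 440 mm long (its x), 30 mm thick (its y), 40 mm high. Origin: centre of its underside. The tub goes against the +y face (towards the tub): the tub's centre is then 75 mm from the batten's origin along the batten's y.
- soap: White soap bottle with a pump head, 70 mm diameter, 171 mm tall, standing beyond the tub; leave alone. Origin: centre of its underside.
- cup: White plastic cup, 74 mm diameter, 95 mm tall; leave alone. Origin: centre of its underside.
- round_lid: Round grey lid of another tub, 96 mm diameter, 28 mm tall with its knob; leave alone. Origin: centre of its underside.
There are look-alikes about, which are no part of the job. What is shaped like the tub but blue is not meant.

How it is judged (in metres and radians):
On the way, in this order (a step that is already met when the one before it is completed fails the run):
1. the lid is pressed fully home and level on the tub, before the tub is against the batten (z of lid in the frame of tub between 0.046 and 0.0535 m and angle between the z axis of lid and the z axis of tub, either way round below 0.016 rad and horizontal distance between lid and tub below 0.01 m and angle between the x axis of lid and the x axis of tub, either way round below 0.1 rad), for 0.2 s.
2. the shut tub stands with a long side flat against the batten (y of tub in the frame of batten between 0.065 and 0.081 m and x of tub in the frame of batten between -0.14 and 0.14 m and angle between the x axis of tub and the x axis of batten, either way round below 0.06 rad), for 0.2 s.
At the end, for the whole second after the job is handed in: Lid within 0.016 rad of level on the tub, its origin 46 to 53.5 mm above the tub's; tub upright and at rest, its long side flat to the batten's +y face: centre 65 to 81 mm from the batten's origin along its y, within 140 mm of its middle along x, parallel within 0.06 rad (all of step 1 and all of step 2 and angle between tub's own z axis and vertical below 0.05 rad and linear speed of each of tub, lid below 0.02 m/s); the robot touches nothing.
It fails at once if the tub is tipped (angle between tub's own z axis and vertical above 0.35 rad).
It fails at once if a bystander (soap bottle, cup, round lid) is moved more than 25 mm (distance of any of soap, cup, round_lid from where it was at the start of the episode above 0.025 m).
It also fails if it takes over 69 s, if anything falls off the work surface, if the arm or the gripper's body presses on something with over 40 N, if the wrist force passes 120 N, or if a joint passes its speed limit or range.

## Robot

A 6-joint arm with a two-finger parallel gripper is mounted at the origin on the work surface. World frame = base frame: x ahead of the robot, y to its left, z up, the work surface at z = 0. Lengths are in m, angles in degrees, forces in N, time in s.
With the tool pointing down it reaches from about 0.35 to 0.875 m from the base axis. Payload 4.2 kg.
Tool frame: the origin (TCP) lies between the finger pads; the fingertips stand 8 mm ahead of it and the grasp point (between the pads) lies 11 mm behind it; x points along the fingers, y is the direction in which the jaws open and shut, and the axes are right-handed (so a half turn about x gives the same grasp; the last joint's range is limited). The gripper opens to 87 mm and grips with 3 to 60 N. Pads are 19 mm wide; open, the fingers measure 117 mm over their backs; the gripper's body (75 mm by 190 mm) begins 51 mm behind the grasp point.
Start: joints at [-49.698, 22.042, 0.453, 0, -68.411, -14.817], TCP at [0.269, -0.564, 0.201] pointing down, gripper open.
Joint ranges: [-179.83, 179.83], [-69.29, 118.12], [-61.27, 80.66], [-181.25, 117.63], [-171.15, -9.14], [-177.46, 177.46]. Speed limits (degrees/s): [159.86, 159.86, 180, 180, 180, 180].

## Interface

Orientations are given as a 3x3 rotation matrix whose columns are the frame's x, y, z axes.
In Python, from station import r gives the robot as it stands. The module is installed in compiled form; this text tells all that it offers.
- The arm moves only by the tool move_arm, never from a script. Its argument "increments" is one flat list of numbers, 7 for each row, row after row: the turn, a rotation vector about the tool's x, y, z in degrees, then the shift along the tool's x, y, z in m, then the finger opening in m, from 0 to 0.087. A call has 1 to 12 rows; each row is the pose to reach, as a shift and turn from the pose commanded when the call began, along the tool's axes at that moment; what a row does not reach only later rows make up. A row lasts 1/12 s, in which the tool goes at most 41.7 mm and 7.16 degrees, less where a joint would pass 70% of its speed; a pose out of reach is approached as far as the arm can. A call with a gripper value outside its range is refused whole. The fingers move at their own pace and stop on an object; the grip force is fixed at half the most. Time passes only in rows, so rows that repeat a pose let the fingers close. It gives the time, the measured TCP pose, the force and the opening at its end, in the units of the state.
- r.sense(): the state, without advancing time (a new reading comes with each control period).
- r.capture(name): name is "side" or "top"; returns the picture (400x640x3 uint8, red, green, blue); there is no depth.
- r.calibration(name): a dict with "fx", "fy", "cx", "cy" (pixels), "D" ([k1, k2, p1, p2, k3] as OpenCV has them; the pictures are not rectified), "rvec" (rotation vector, rad) and "tvec" (3), from world to camera coordinates, as OpenCV has them. Camera axes: x right, y down, z forward; pixel columns grow to the right and rows downward; lengths in m; the calibration is good to about 2 mm. A picture is of the moment at which its call begins. calibration takes no time and is no camera call.
- r.finish_job(): hands the job in, once; it reports no verdict.
The state is a dict: "time_s": time; "joints": joint angles; "joint_velocities": joint speeds; "effort": joint torques, N m; "tcp_pos": TCP position; "ee_rot": TCP orientation; "wrist_force": force on the tool from outside, world axes, zero at the start; "moment": the same for the moment, N m; "gripper_width": opening from 0.0 (shut) to 1.0 (fully open).
Only numpy, scipy, OpenCV 4.12 (cv2) and the standard library are available. Lean on these libraries where they do the work, as an engineer would, in place of code of your own. Each camera call takes 0.05 s, during which the arm holds its last target.

## Working session

There is one attempt and no reset: what is moved stays moved. The work goes in short steps, Python scripts to look and compute and a tool call to move; the robot and the scene stay as the last step left them, time stands still between calls to the robot, and variables do not carry over. Pictures are saved under pics/ and viewed, and the job is handed in when it is done.

Besides the shell and the picture viewer there is one more tool, called after "Call:" as a command line: name --argument value ..., lists and objects as JSON in quotes. move_arm: Moves the arm, as the interface text tells. Its arguments: {"type":"object","properties":{"increments":{"type":"array","items":{"type":"number"}}},"required":["increments"]}

```bash
mkdir -p pics
python3 - <<'E'
from station import r
import cv2
s=r.sense();print(s)
for n in("side","top"):
    im=r.capture(n);cv2.imwrite(f"pics/{n}0.png",im[:,:,::-1]);print(n,r.calibration(n))
E
```

```text
{'time_s': 0.0, 'joints': array([-4.96961198e+01,  2.20924464e+01,  3.78379833e-01, -2.82738620e-02,
       -6.84119514e+01, -1.48178920e+01]), 'joint_velocities': array([ 0.06217128, -0.03345893, -0.06377558, -0.06648188,  0.00358423,
        0.03110382]), 'effort': array([-1.76083363e-04, -3.90666568e+01,  1.87405783e+01,  4.22003567e+00,
        1.09685166e-02, -1.75869041e-04]), 'tcp_pos': array([ 0.26866766, -0.56357257,  0.20003421]), 'ee_rot': array([[-1.07271831e-03, -4.30124794e-01,  9.02768803e-01],
       [ 1.97411258e-03,  9.02766652e-01,  4.30126115e-01],
       [-9.99997476e-01,  2.24357141e-03, -1.19299548e-04]]), 'wrist_force': array([0.07376415, 0.67644427, 0.62612286]), 'moment': array([-0.01085149,  0.01676757, -0.0172633 ]), 'gripper_width': 0.9959883960679661}
side {'fx': 478.66234845057636, 'fy': 478.66234845057636, 'cx': 316.7670156069317, 'cy': 203.8975100892248, 'D': array([-0.05666455,  0.        ,  0.        ,  0.        ,  0.        ]), 'rvec': array([ 0.2657337 , -2.73952061,  1.30500767]), 'tvec': array([0.49777469, 0.09098241, 1.38140045])}
top {'fx': 428.1234651565564, 'fy': 428.1234651565564, 'cx': 317.417168058225, 'cy': 207.55316087896256, 'D': array([0.01780522, 0.        , 0.        , 0.        , 0.        ]), 'rvec': array([ 2.14942   , -2.20348609,  0.10644011]), 'tvec': array([0.06643108, 0.5272607 , 1.21049401])}
```

View pics/side0.png

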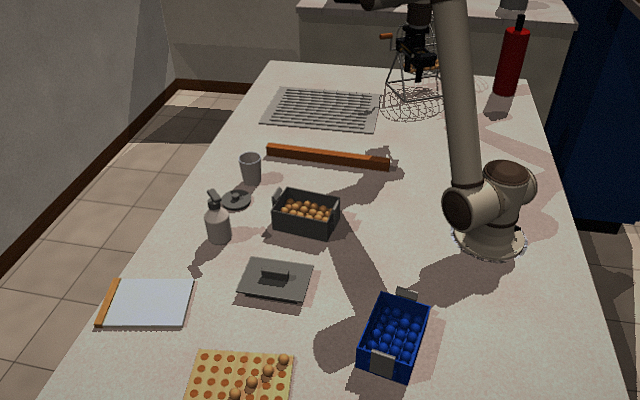

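View pics/top0.png

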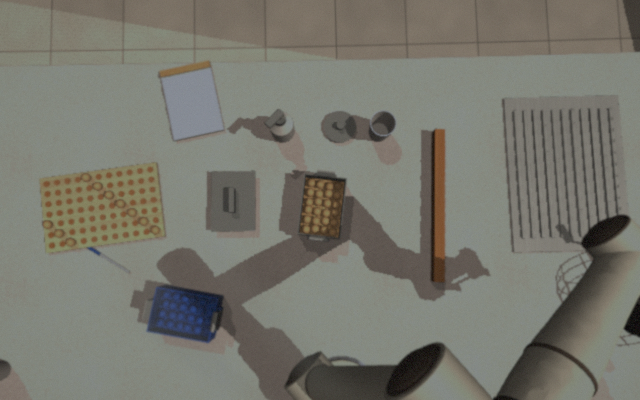

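Candidates for the tub in the top view are the grey tub with wooden balls (322,207) and the blue tub (185,312), which is not meant. For the lid they are the grey plate with a bar handle (231,201), the white clipboard (192,100) and the round lid (339,126). I choose (322,207) and (231,201). The batten is at (438,205). I'll check these in a close crop.

Run:
```python
import cv2,numpy as np
t=cv2.imread("pics/top0.png");s=cv2.imread("pics/side0.png")
c=cv2.resize(t[155:255,190:360],None,fx=4.6,fy=4.6,interpolation=cv2.INTER_CUBIC);cv2.imwrite("pics/ctop.png",np.clip(c*1.8,0,255))
c=cv2.resize(s[175:315,225:355],None,fx=4.2,fy=4.2,interpolation=cv2.INTER_CUBIC);cv2.imwrite("pics/cside.png",np.clip(c*1.6,0,255))
c=cv2.resize(t[115:295,410:460],None,fx=3.3,fy=3.3,interpolation=cv2.INTER_CUBIC);cv2.imwrite("pics/cbat.png",np.clip(c*1.6,0,255))
```

```text
[ WARN:0@0.182] global loadsave.cpp:1063 imwrite_ Unsupported depth image for selected encoder is fallbacked to CV_8U.
```

View pics/ctop.png

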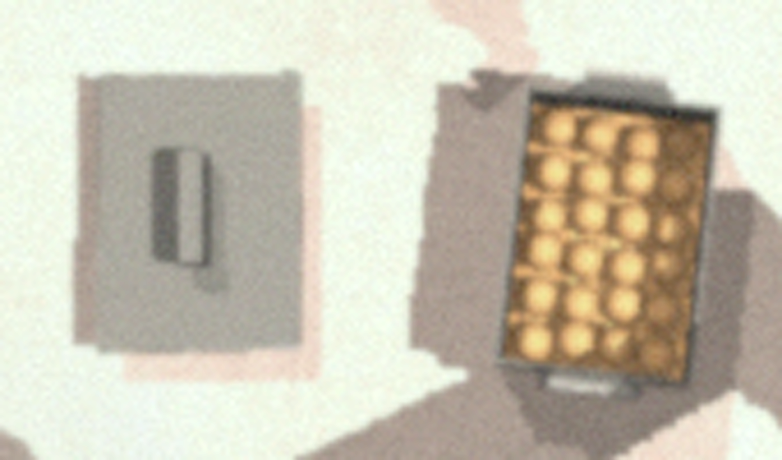

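View pics/cside.png

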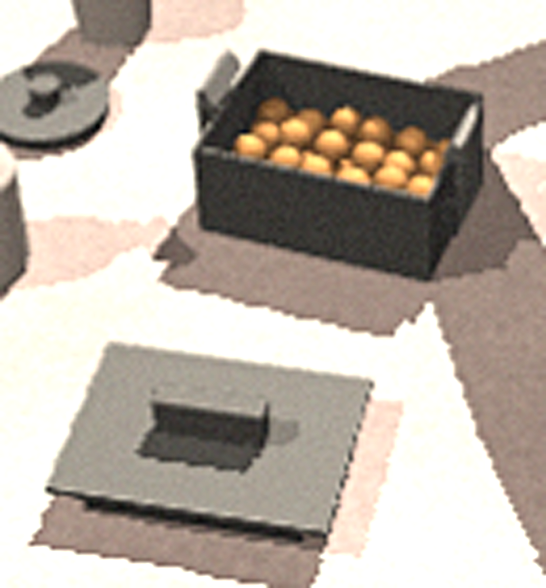

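View pics/cbat.png

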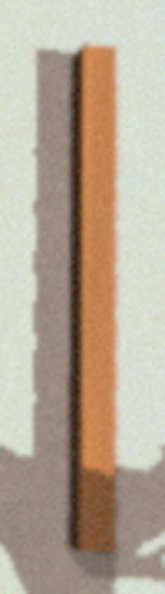

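The crops confirm the choice: a grey lid with a bar handle at (231,201), and a grey tub with wooden balls and end clips at (322,207). Next I fit the poses from corners in both views.

```bash
cat > h.py <<'E'
import numpy as np,cv2
from station import r
from scipy.optimize import least_squares
from scipy.spatial.transform import Rotation as R
C={n:r.calibration(n) for n in("side","top")}
def proj(n,P):
    c=C[n];K=np.array([[c["fx"],0,c["cx"]],[0,c["fy"],c["cy"]],[0,0,1]])
    return cv2.projectPoints(np.asarray(P,float).reshape(-1,3),c["rvec"],c["tvec"],K,c["D"])[0].reshape(-1,2)
def place(p,L):
    c,s=np.cos(p[2]),np.sin(p[2]);L=np.asarray(L,float)
    return np.c_[p[0]+c*L[:,0]-s*L[:,1],p[1]+s*L[:,0]+c*L[:,1],L[:,2]+(p[3] if len(p)>3 else 0)]
def fit(obs,p0,z=None):
    # obs: list (cam, local pt, px)
    def f(p):
        return np.concatenate([(proj(n,place(p,[l]))[0]-np.array(q)) for n,l,q in obs])
    s=least_squares(f,p0,loss="soft_l1");return s.x,f(s.x).reshape(-1,2)
T=lambda u,v:((u+.5)/4.6-.5+190,(v+.5)/4.6-.5+155)
S=lambda u,v:((u+.5)/4.2-.5+225,(v+.5)/4.2-.5+175)
B=lambda u,v:((u+.5)/3.3-.5+410,(v+.5)/3.3-.5+115)
def box(a,b,z0,z1): return [(x,y,z) for z in(z0,z1) for x,y in((-a,-b),(a,-b),(a,b),(-a,b))]
E
cat > f0.py <<'E'
from h import *
def show(n,o): 
    p,e=fit(o,n[1]);print(n[0],p[:2].round(4),np.degrees(p[2]).round(2));print(e.round(1).tolist());return p
a,b,z=.087,.063,.029
lid=show(("lid",[.6,.2,0]),[("top",(a,b,z),T(99,74)),("top",(a,-b,z),T(300,74)),("top",(-a,-b,z),T(300,347)),("top",(-a,b,z),T(100,350)),
("side",(a,-b,z),S(110,345)),("side",(-a,-b,z),S(373,380)),("side",(-a,b,z),S(328,531)),("side",(a,b,z),S(49,490))])
a,b,z=.085,.06,.075
tub=show(("tub",[.6,0,0]),[("top",(a,b,z),T(528,90)),("top",(a,-b,z),T(718,108)),("top",(-a,-b,z),T(690,380)),("top",(-a,b,z),T(500,365)),
("side",(a,-b,z),S(262,52)),("side",(-a,-b,z),S(483,95)),("side",(-a,b,z),S(440,195)),("side",(a,b,z),S(197,150)),
("side",(a,b,0),S(202,226)),("side",(-a,b,0),S(428,278))])
a,b,z=.22,.015,.04
bat=show(("bat",[.6,-.25,0]),[("top",(a,b,z),B(81,47)),("top",(a,-b,z),B(115,47)),("top",(-a,-b,z),B(112,549)),("top",(-a,b,z),B(77,549))])
np.save("poses.npy",[lid,tub,bat])
for cam in("top","side"):
    im=np.clip(cv2.imread(f"pics/{cam}0.png")*1.6,0,255).astype(np.uint8);k=4
    x0,y0,x1,y1=(195,110,455,300) if cam=="top" else (200,130,400,315)
    im=cv2.resize(im[y0:y1,x0:x1],None,fx=3,fy=3,interpolation=cv2.INTER_CUBIC)
    def dr(P,col):
        q=(proj(cam,P)-[x0,y0]+.5)*3-.5
        cv2.polylines(im,[np.round(q*16).astype(int)],True,col,1,cv2.LINE_AA,4)
    dr(place(lid,box(.087,.063,.029,0)[:4]),(0,0,255))
    dr(place(lid,box(.035,.008,.057,0)[:4]),(255,0,255))
    dr(place(tub,box(.085,.06,.075,0)[:4]),(0,255,0));dr(place(tub,box(.085,.06,.0,0)[:4]),(0,255,0))
    dr(place(bat,box(.22,.015,.04,0)[:4]),(255,0,0));dr(place(bat,box(.22,.015,.0,0)[:4]),(255,0,0))
    cv2.imwrite(f"pics/ov_{cam}.png",im)
E
python3 f0.py
```

```text
lid [0.5552 0.2966] -0.31
[[-0.5, 0.1], [-0.5, -0.7], [-0.1, 0.1], [-0.9, 0.3], [0.0, -1.6], [0.5, -0.8], [0.5, 0.0], [-0.8, -0.9]]
tub [0.5293 0.0411] -7.04
[[-1.0, -1.0], [0.6, -0.7], [1.1, 1.1], [-1.1, 0.1], [-0.4, -1.3], [0.7, -1.1], [-1.2, 0.6], [-0.2, -0.6], [0.4, 0.8], [1.6, 0.6]]
bat [ 0.53   -0.2924] -3.33
[[-0.0, -1.0], [0.1, -0.7], [0.0, 0.9], [-0.1, 0.6]]
```

View pics/ov_top.png

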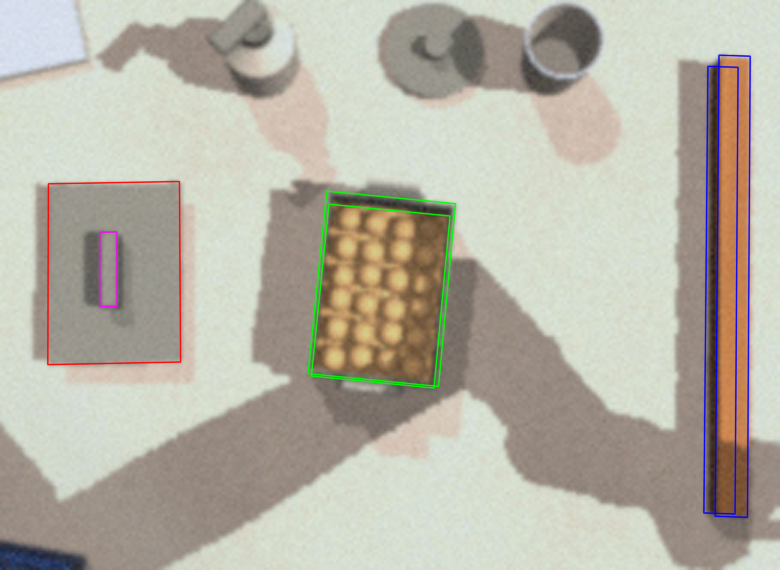

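View pics/ov_side.png

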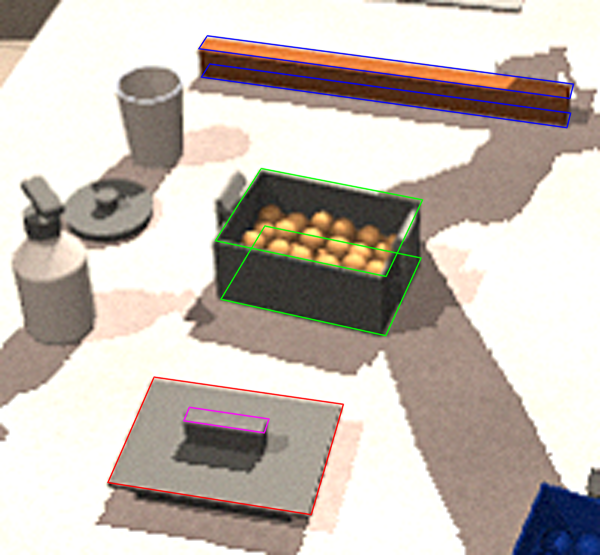

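The overlay matches the corners to about 1 px. I refine the yaw with per-camera fits and compute the first moves.

```bash
cat >> h.py <<'E'
def tgt(yaw): # tool down, tool y at yaw from world y
    c,s=np.cos(yaw),np.sin(yaw)
    return np.array([[0,-s,c],[0,c,s],[-1,0,0.]])
def inc(pos,yaw,p0=None,R0=None):
    s=r.sense();p0=s["tcp_pos"] if p0 is None else np.array(p0);R0=s["ee_rot"] if R0 is None else R0
    rv=np.degrees(R.from_matrix(R0.T@tgt(yaw)).as_rotvec());d=R0.T@(np.array(pos)-p0)
    return np.r_[rv.round(2),d.round(4)].tolist()
E
python3 - <<'E'
from h import *
a,b,z=.085,.06,.075
o=[("top",(a,b,z),T(528,90)),("top",(a,-b,z),T(718,108)),("top",(-a,-b,z),T(690,380)),("top",(-a,b,z),T(500,365)),
("side",(a,-b,z),S(262,52)),("side",(-a,-b,z),S(483,95)),("side",(-a,b,z),S(440,195)),("side",(a,b,z),S(197,150)),
("side",(a,b,0),S(202,226)),("side",(-a,b,0),S(428,278))]
for n in("top","side"):
    p,e=fit([x for x in o if x[0]==n],[.53,.04,-.1]);print(n,p[:2],np.degrees(p[2]),e.round(1).tolist())
a,b,z=.087,.063,.029
o=[("top",(a,b,z),T(99,74)),("top",(a,-b,z),T(300,74)),("top",(-a,-b,z),T(300,347)),("top",(-a,b,z),T(100,350)),
("side",(a,-b,z),S(110,345)),("side",(-a,-b,z),S(373,380)),("side",(-a,b,z),S(328,531)),("side",(a,b,z),S(49,490))]
for n in("top","side"):
    p,e=fit([x for x in o if x[0]==n],[.55,.3,-.0]);print(n,p[:2],np.degrees(p[2]),e.round(1).tolist())
L=np.load("poses.npy")[0]
print(inc([L[0],L[1],.2],np.radians(-.3)))
E
```

```text
top [0.52884077 0.04076795] -7.046666481548267 [[-0.9, -0.8], [0.7, -0.5], [1.2, 1.3], [-1.0, 0.3]]
side [0.52968707 0.04129097] -7.065429474177366 [[-0.6, -1.3], [0.6, -1.1], [-1.3, 0.6], [-0.3, -0.6], [0.3, 0.9], [1.4, 0.6]]
top [0.55515813 0.29515056] -0.5155801113349358 [[0.1, 0.0], [0.1, -0.6], [0.3, 0.2], [-0.5, 0.3]]
side [0.55479337 0.29911432] 0.10671294066150207 [[-0.3, -0.7], [0.4, -0.3], [0.7, 0.7], [-0.9, 0.1]]
[25.78, -0.03, -0.11, 0.0014, 0.6533, 0.6287]
```

Call:
move_arm --increments '[26,0,0,0,0.65,0.63,0.087,26,0,0,0,0.65,0.63,0.087,26,0,0,0,0.65,0.63,0.087,26,0,0,0,0.65,0.63,0.087,26,0,0,0,0.65,0.63,0.087,26,0,0,0,0.65,0.63,0.087,26,0,0,0,0.65,0.63,0.087,26,0,0,0,0.65,0.63,0.087,26,0,0,0,0.65,0.63,0.087,26,0,0,0,0.65,0.63,0.087,26,0,0,0,0.65,0.63,0.087,26,0,0,0,0.65,0.63,0.087]'

```text
time_s: 1.1
tcp_pos: [0.4267, -0.0936, 0.2012]
ee_rot: [[0.0, 0.009, 1.0], [0.0, 1.0, -0.009], [-1.0, 0.0, 0.0]]
wrist_force: [0.8, -0.4, 0.0]
gripper_width: 1.001
```

Run:
```python
from h import *
print(r.sense()["tcp_pos"]);print(inc([.555,.2966,.2],np.radians(-.3)))
```

```text
[ 0.42673793 -0.09360155  0.20120002]
[-0.21, 0.01, -0.01, 0.0013, 0.3913, 0.1248]
```

Call:
move_arm --increments '[-0.2,0,0,0,0.391,0.125,0.087,-0.2,0,0,0,0.391,0.125,0.087,-0.2,0,0,0,0.391,0.125,0.087,-0.2,0,0,0,0.391,0.125,0.087,-0.2,0,0,0,0.391,0.125,0.087,-0.2,0,0,0,0.391,0.125,0.087,-0.2,0,0,0,0.391,0.125,0.087,-0.2,0,0,0,0.391,0.125,0.087,-0.2,0,0,0,0.391,0.125,0.087,-0.2,0,0,0,0.391,0.125,0.087,-0.2,0,0,0,0.391,0.125,0.087,-0.2,0,0,0,0.391,0.125,0.087]'

```text
time_s: 2.1
tcp_pos: [0.555, 0.2956, 0.1994]
ee_rot: [[-0.002, 0.003, 1.0], [-0.002, 1.0, -0.003], [-1.0, -0.002, -0.002]]
wrist_force: [0.7, -0.6, -1.1]
gripper_width: 1.002
```

Run:
```python
from h import *
print(r.sense()["tcp_pos"]);print(inc([.555,.2966,.04],np.radians(-.3)))
```

```text
[0.55503655 0.29561891 0.19935787]
[0.1, -0.13, 0.09, 0.1594, 0.0012, 0.0003]
```

Call:
move_arm --increments '[0,0,0,0.03,0,0,0.087,0,0,0,0.06,0.001,0,0.087,0,0,0,0.09,0.001,0,0.087,0,0,0,0.11,0.001,0,0.087,0,0,0,0.125,0.001,0,0.087,0,0,0,0.14,0.001,0,0.087,0,0,0,0.15,0.001,0,0.087,0,0,0,0.155,0.001,0,0.087,0,0,0,0.157,0.001,0,0.087,0,0,0,0.158,0.001,0,0.087,0,0,0,0.158,0.001,0,0.06,0,0,0,0.158,0.001,0,0.04]'

```text
time_s: 3.1
tcp_pos: [0.5559, 0.2955, 0.0442]
ee_rot: [[0.001, 0.005, 1.0], [0.001, 1.0, -0.005], [-1.0, 0.001, 0.001]]
wrist_force: [0.2, 0.3, -0.3]
gripper_width: 0.923
```

Call:
move_arm --increments '[0,0,0,0,0,0,0.02,0,0,0,0,0,0,0.0,0,0,0,0,0,0,0.0,0,0,0,0,0,0,0.0,0,0,0,0,0,0,0.0,0,0,0,0,0,0,0.0,0,0,0,0,0,0,0.0,0,0,0,0,0,0,0.0]'

```text
time_s: 3.77
tcp_pos: [0.5554, 0.2952, 0.0432]
ee_rot: [[-0.0, 0.005, 1.0], [-0.0, 1.0, -0.005], [-1.0, -0.0, -0.0]]
wrist_force: [0.5, 0.1, -0.1]
gripper_width: 0.326
```

Call:
move_arm --increments '[0,0,0,0.002,0,0,0.0,0,0,0,0.002,0,0,0.0,0,0,0,0.002,0,0,0.0,0,0,0,0.002,0,0,0.0,0,0,0,0.002,0,0,0.0,0,0,0,0.002,0,0,0.0]'

```text
time_s: 4.27
tcp_pos: [0.5555, 0.2953, 0.0412]
ee_rot: [[0.0, 0.005, 1.0], [0.0, 1.0, -0.005], [-1.0, 0.0, 0.0]]
wrist_force: [0.4, -0.4, 0.7]
gripper_width: 0.007
```

Run:
```python
from h import *
s=r.sense();print(s["tcp_pos"],s["gripper_width"],s["wrist_force"])
im=r.capture("top");cv2.imwrite("pics/t1.png",np.clip(im[:,:,::-1]*1.6,0,255).astype(np.uint8))
```

```text
[0.55547065 0.29526219 0.04120517] 0.0070676283842757166 [ 0.4030573  -0.44650711  0.65359963]
```

View pics/t1.png

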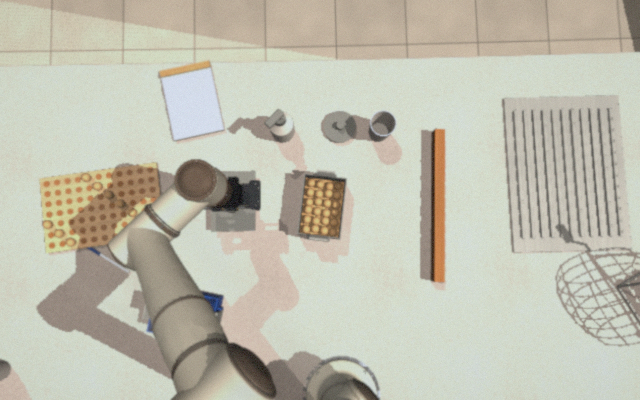

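The gripper closed on nothing (0.007). I check from the side.

Run:
```python
from h import *
im=r.capture("side");cv2.imwrite("pics/s1.png",cv2.resize(np.clip(im[150:330,190:390,::-1]*1.6,0,255).astype(np.uint8),None,fx=3.2,fy=3.2,interpolation=cv2.INTER_CUBIC))
print((proj("side",[r.sense()["tcp_pos"]])-[190,150])*3.2)
```

```text
[[273.46299044 394.66454601]]
```

View pics/s1.png

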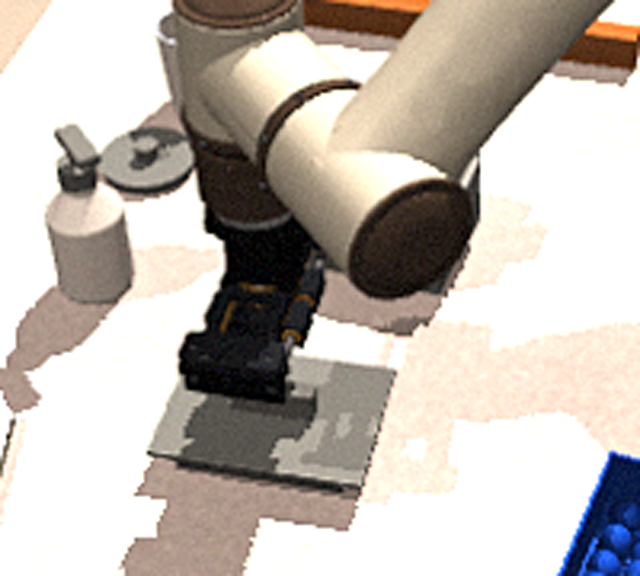

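Run:
```python
from h import *
im=cv2.imread("pics/t1.png")
cv2.imwrite("pics/t1c.png",cv2.resize(np.clip(im[155:250,170:290]*1.5+20,0,255).astype(np.uint8),None,fx=6,fy=6,interpolation=cv2.INTER_CUBIC))
p=np.array([.5555,.2953,.0412])
for n,o,k in(("top",(170,155),6),("side",(190,150),3.2)):
    print(n,((proj(n,[p+[0,0,-.008],p+[0,.0585,0],p+[0,0,.062],p+[.037,.095,.062],p+[-.037,.095,.062],p+[-.037,-.095,.062],p+[.037,-.095,.062]])-o)*k).round().tolist())
```

```text
top [[376.0, 270.0], [249.0, 271.0], [346.0, 253.0], [134.0, 177.0], [134.0, 340.0], [559.0, 330.0], [557.0, 167.0]]
side [[274.0, 402.0], [253.0, 450.0], [268.0, 340.0], [185.0, 424.0], [283.0, 439.0], [343.0, 264.0], [255.0, 253.0]]
```

View pics/t1c.png

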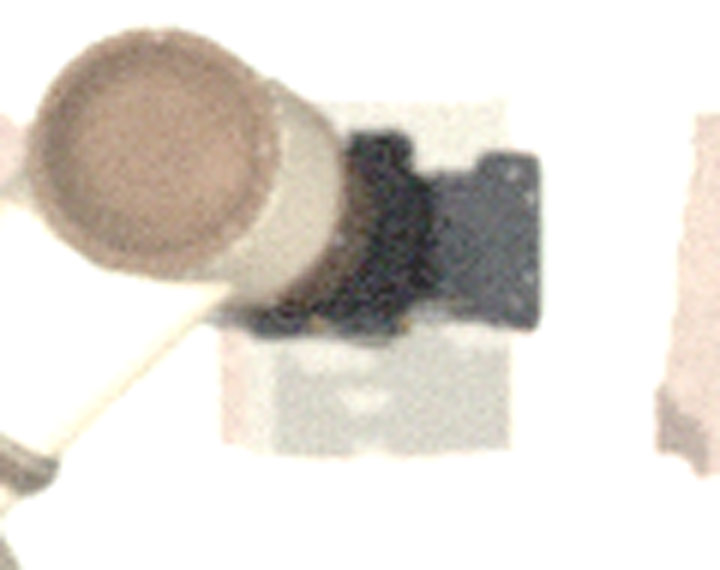

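Handle and gripper pose agree with the projection, so I lift a little and see whether the lid comes.

Call:
move_arm --increments '[0,0,0,-0.01,0,0,0.0,0,0,0,-0.02,0,0,0.0,0,0,0,-0.03,0,0,0.0,0,0,0,-0.045,0,0,0.0,0,0,0,-0.06,0,0,0.0,0,0,0,-0.06,0,0,0.0,0,0,0,-0.06,0,0,0.0]'

```text
time_s: 4.95
tcp_pos: [0.5561, 0.2959, 0.1032]
ee_rot: [[0.003, 0.006, 1.0], [0.003, 1.0, -0.006], [-1.0, 0.003, 0.003]]
wrist_force: [0.4, -1.2, -0.8]
gripper_width: 0.009
```

Run:
```python
from h import *
im=r.capture("side");cv2.imwrite("pics/s2.png",cv2.resize(np.clip(im[150:330,190:390,::-1]*1.6,0,255).astype(np.uint8),None,fx=3.2,fy=3.2,interpolation=cv2.INTER_CUBIC))
s=r.sense();print(s["gripper_width"],s["wrist_force"],(proj("side",[s["tcp_pos"]])-[190,150])*3.2)
```

```text
0.0061706038290550574 [-0.29525191  0.38201984 -0.24717982] [[268.25860239 341.0597374 ]]
```

View pics/s2.png

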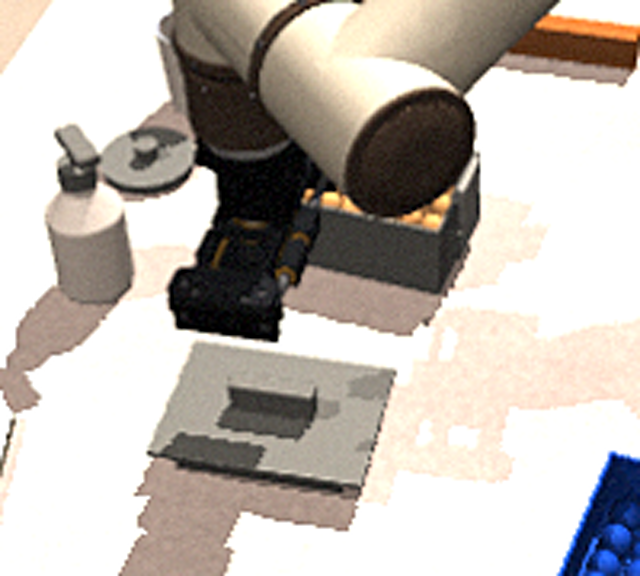

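The lid stayed, and the fingers seem to be higher than I computed. I check the TCP projection against the pictures of the gripper.

Run:
```python
from h import *
im=cv2.imread("pics/side0.png");o=np.array([370,0]);k=6
c=cv2.resize(np.clip(im[0:100,370:480]*1.8,0,255).astype(np.uint8),None,fx=k,fy=k,interpolation=cv2.INTER_CUBIC)
p=np.array([.2687,-.5636,.2]);Rm=np.array([[-.001,-.43,.9028],[.002,.9028,.43],[-1,.002,0]])
L=[[0,0,0],[.008,.0435,0],[.008,-.0435,0],[-.011,.0435,0],[-.011,-.0435,0],[-.062,.095,0],[-.062,-.095,0]]
for q in (proj("side",[p+Rm@np.array(l) for l in L])-o)*k: cv2.circle(c,tuple(int(v) for v in q),4,(0,0,255),-1)
cv2.imwrite("pics/g0.png",c)
im=r.capture("top");cv2.imwrite("pics/t2.png",np.clip(im[:,:,::-1]*1.6,0,255).astype(np.uint8))
```

```text
(no output)
```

View pics/g0.png

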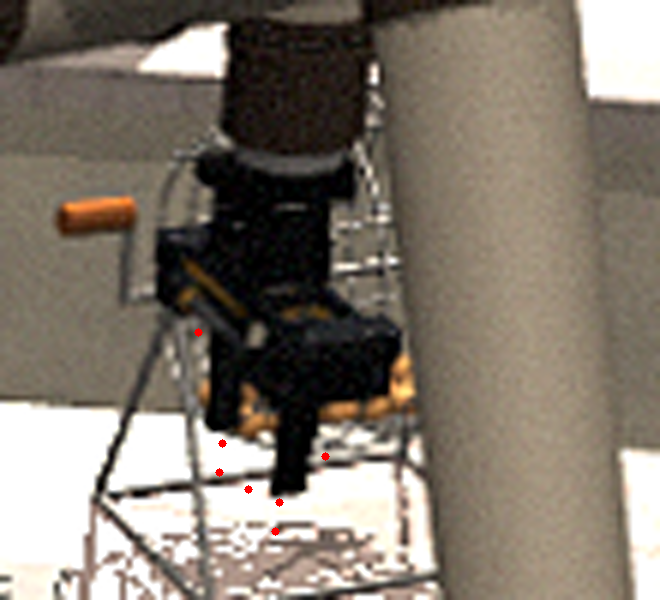

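The true fingertips look about 30–40 mm above the nominal position. I move to clear counter with the fingers open to measure that, and then by touch.

Call:
move_arm --increments '[0,0,0,0,-0.03,-0.03,0.087,0,0,0,0,-0.06,-0.06,0.087,0,0,0,0,-0.09,-0.09,0.087,0,0,0,0,-0.12,-0.12,0.087,0,0,0,0,-0.126,-0.136,0.087,0,0,0,0,-0.126,-0.136,0.087,0,0,0,0,-0.126,-0.136,0.087,0,0,0,0,-0.126,-0.136,0.087,0,0,0,0,-0.126,-0.136,0.087,0,0,0,0,-0.126,-0.136,0.087,0,0,0,0,-0.126,-0.136,0.087,0,0,0,0,-0.126,-0.136,0.087]'

```text
time_s: 6.05
tcp_pos: [0.4191, 0.1702, 0.1009]
ee_rot: [[-0.0, 0.006, 1.0], [-0.0, 1.0, -0.006], [-1.0, -0.0, -0.0]]
wrist_force: [-0.2, -0.2, -0.6]
gripper_width: 0.833
```

Run:
```python
from h import *
s=r.sense();p=s["tcp_pos"];Rm=s["ee_rot"];print(p,s["gripper_width"],s["joints"])
for n in("side","top"):
    im=r.capture(n);q0=proj(n,[p])[0];o=np.clip((q0-[50,50]).astype(int),0,None);k=6
    c=cv2.resize(np.clip(im[o[1]:o[1]+100,o[0]:o[0]+100,::-1]*2.2,0,255).astype(np.uint8),None,fx=k,fy=k,interpolation=cv2.INTER_CUBIC);print(n,o)
    L=[[0,0,0],[.008,.0435,0],[.008,-.0435,0],[-.062,.095,-.037],[-.062,.095,.037],[-.062,-.095,.037],[-.062,-.095,-.037]]
    for q in (proj(n,[p+Rm@np.array(l) for l in L])-o)*k: cv2.circle(c,tuple(int(v) for v in q),4,(0,0,255),-1)
    cv2.imwrite(f"pics/g1{n}.png",c)
```

```text
[0.41907216 0.17022741 0.10085441] 0.8333452991297482 [ 4.27943538e+01  1.15159149e+01 -3.10659613e+01 -1.82607131e-03
 -4.74510235e+01 -1.33113793e+02]
side [286 180]
top [224 196]
```

View pics/g1side.png

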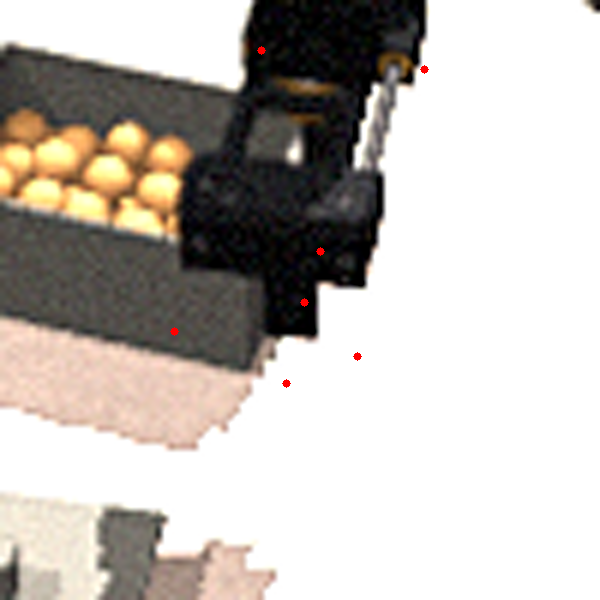

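View pics/g1top.png

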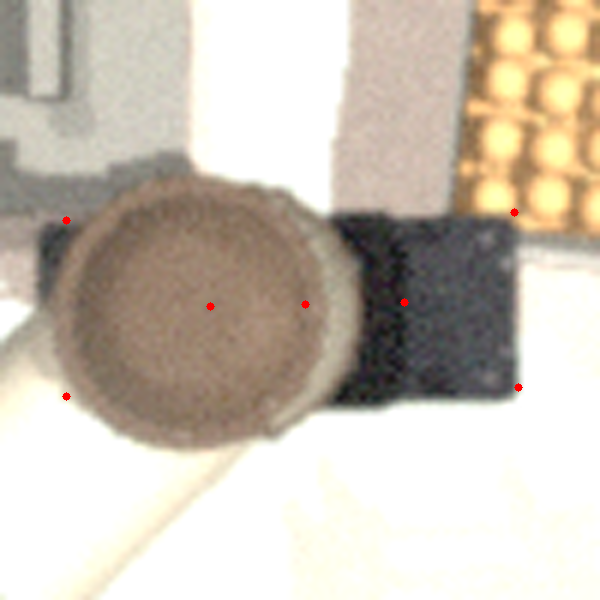

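Run:
```python
from h import *
p=np.array([.4191,.1702,.1009])
for dz in(0,.02,.03,.04,.05):
    print(dz,((proj("side",[p+[0,.0365,-.008+dz]])-[286,180])*6).round())
```

```text
0 [[290. 372.]]
0.02 [[290. 338.]]
0.03 [[290. 320.]]
0.04 [[291. 303.]]
0.05 [[291. 285.]]
```

Call:
move_arm --increments '[0,0,0,0.02,0,0,0.0,0,0,0,0.04,0,0,0.0,0,0,0,0.05,0,0,0.0,0,0,0,0.06,0,0,0.0,0,0,0,0.07,0,0,0.0,0,0,0,0.075,0,0,0.0,0,0,0,0.08,0,0,0.0,0,0,0,0.083,0,0,0.0,0,0,0,0.083,0,0,0.0,0,0,0,0.083,0,0,0.0]'

```text
time_s: 6.98
tcp_pos: [0.419, 0.1701, 0.0184]
ee_rot: [[0.0, 0.005, 1.0], [0.0, 1.0, -0.005], [-1.0, 0.0, 0.0]]
wrist_force: [0.6, -0.8, -0.3]
gripper_width: 0.328
```

Call:
move_arm --increments '[0,0,0,0.003,0,0,0.0,0,0,0,0.005,0,0,0.0,0,0,0,0.007,0,0,0.0,0,0,0,0.009,0,0,0.0,0,0,0,0.011,0,0,0.0,0,0,0,0.013,0,0,0.0,0,0,0,0.014,0,0,0.0,0,0,0,0.014,0,0,0.0]'

```text
time_s: 7.65
tcp_pos: [0.4186, 0.1698, 0.0039]
ee_rot: [[-0.001, 0.006, 1.0], [-0.0, 1.0, -0.006], [-1.0, -0.0, -0.001]]
wrist_force: [-0.4, -0.8, -0.1]
gripper_width: 0.008
```

Call:
move_arm --increments '[0,0,0,0.002,0,0,0.0,0,0,0,0.004,0,0,0.0,0,0,0,0.006,0,0,0.0,0,0,0,0.008,0,0,0.0,0,0,0,0.01,0,0,0.0,0,0,0,0.011,0,0,0.0]'

```text
time_s: 8.15
tcp_pos: [0.4186, 0.1698, -0.0071]
ee_rot: [[-0.0, 0.006, 1.0], [-0.0, 1.0, -0.006], [-1.0, -0.0, -0.0]]
wrist_force: [-0.2, 0.1, -0.8]
gripper_width: 0.005
```

Run:
```python
from h import *
s=r.sense();p=s["tcp_pos"];Rm=s["ee_rot"];print(p,s["wrist_force"])
for n in("side",):
    im=r.capture(n);q0=proj(n,[p])[0];o=np.clip((q0-[50,50]).astype(int),0,None);k=6
    c=cv2.resize(np.clip(im[o[1]:o[1]+100,o[0]:o[0]+100,::-1]*2.2,0,255).astype(np.uint8),None,fx=k,fy=k,interpolation=cv2.INTER_CUBIC)
    L=[[0,0,0],[.008,.0,0]]
    for q in (proj(n,[p+Rm@np.array(l) for l in L])-o)*k: cv2.circle(c,tuple(int(v) for v in q),4,(0,0,255),-1)
    cv2.imwrite(f"pics/g2{n}.png",c)
```

```text
[ 0.41861559  0.16984333 -0.00714815] [-0.24235623  0.1405097  -0.84675493]
```

View pics/g2side.png

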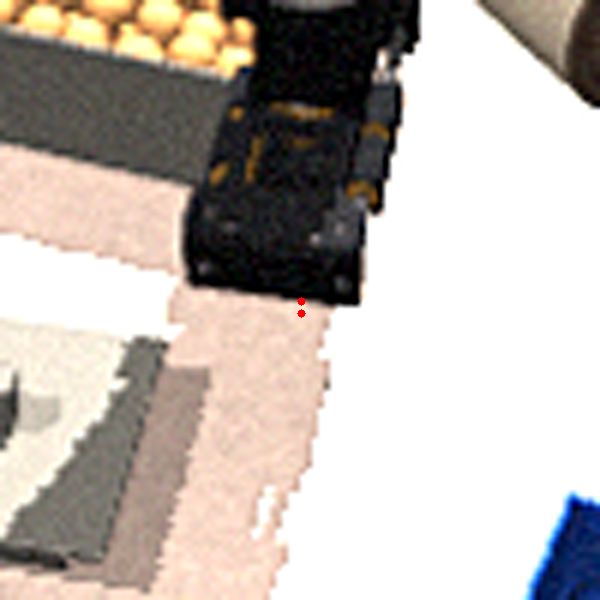

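The tips are nominally 15 mm below the counter and there is still no contact. I keep going down to find it.

Call:
move_arm --increments '[0,0,0,0.002,0,0,0.0,0,0,0,0.004,0,0,0.0,0,0,0,0.006,0,0,0.0,0,0,0,0.007,0,0,0.0,0,0,0,0.007,0,0,0.0]'

```text
time_s: 8.62
tcp_pos: [0.4186, 0.1698, -0.0141]
ee_rot: [[-0.0, 0.006, 1.0], [-0.0, 1.0, -0.006], [-1.0, -0.0, -0.0]]
wrist_force: [-0.1, 0.0, -0.7]
gripper_width: 0.006
```

Call:
move_arm --increments '[0,0,0,0.002,0,0,0.0,0,0,0,0.004,0,0,0.0,0,0,0,0.006,0,0,0.0,0,0,0,0.007,0,0,0.0,0,0,0,0.007,0,0,0.0]'

```text
time_s: 9.03
tcp_pos: [0.4194, 0.17, -0.0181]
ee_rot: [[0.001, 0.004, 1.0], [-0.001, 1.0, -0.004], [-1.0, -0.001, 0.001]]
wrist_force: [-7.4, -0.5, 28.7]
gripper_width: 0.005
```

Contact came at reported TCP z = -0.018, so the tips truly stand 26 mm higher than reported. I will subtract 26 mm from my z targets. I raise the tool and check whether x and y are offset too.

Call:
move_arm --increments '[0,0,0,-0.03,0,0,0.0,0,0,0,-0.06,0,0,0.0,0,0,0,-0.09,0,0,0.02,0,0,0,-0.1,0,0,0.04,0,0,0,-0.1,0,0,0.06,0,0,0,-0.1,0,0,0.087,0,0,0,-0.1,0,0,0.087,0,0,0,-0.1,0,0,0.087,0,0,0,-0.1,0,0,0.087,0,0,0,-0.1,0,0,0.087,0,0,0,-0.1,0,0,0.087]'

```text
time_s: 9.95
tcp_pos: [0.4185, 0.1697, 0.0785]
ee_rot: [[-0.001, 0.005, 1.0], [-0.001, 1.0, -0.005], [-1.0, -0.001, -0.001]]
wrist_force: [1.1, -0.6, 0.4]
gripper_width: 0.605
```

Run:
```python
from h import *
s=r.sense();p=s["tcp_pos"]+[0,0,.026];Rm=s["ee_rot"];print(s["tcp_pos"],s["wrist_force"],s["gripper_width"])
g=s["gripper_width"]*.0435
for n in("side","top"):
    im=r.capture(n);q0=proj(n,[p])[0];o=np.clip((q0-[50,50]).astype(int),0,None);k=6;print(n,o)
    c=cv2.resize(np.clip(im[o[1]:o[1]+100,o[0]:o[0]+100,::-1]*2.2,0,255).astype(np.uint8),None,fx=k,fy=k,interpolation=cv2.INTER_CUBIC)
    L=[[.008,y,z] for y in(g,g+.015,-g,-g-.015) for z in(-.0095,.0095)]+[[-.062,.095,-.037],[-.062,.095,.037],[-.062,-.095,.037],[-.062,-.095,-.037]]
    for q in (proj(n,[p+Rm@np.array(l) for l in L])-o)*k: cv2.circle(c,tuple(int(v) for v in q),3,(0,0,255),-1)
    cv2.imwrite(f"pics/g3{n}.png",c)
print(inc([.555,.2966,.07],np.radians(-.3)))
```

```text
[0.41850258 0.16972815 0.07852817] [ 1.13794075 -0.58799426  0.43185635] 0.604689554992944
side [286 179]
top [225 196]
[-0.01, -0.03, 0.03, 0.0087, 0.1275, 0.1357]
```

View pics/g3side.png

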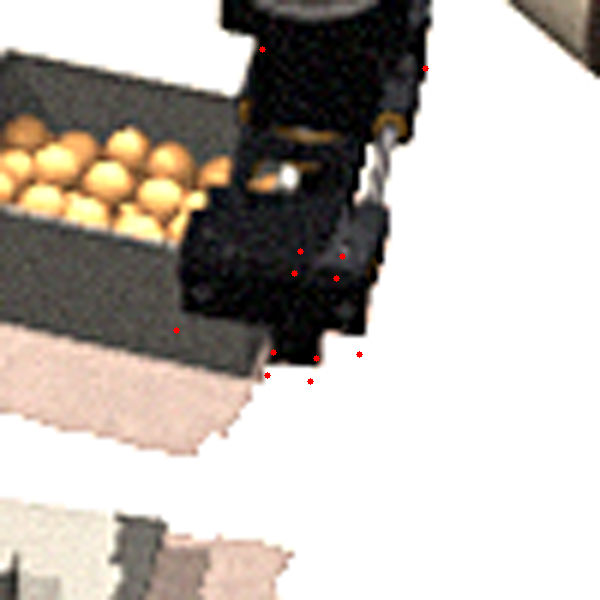

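View pics/g3top.png

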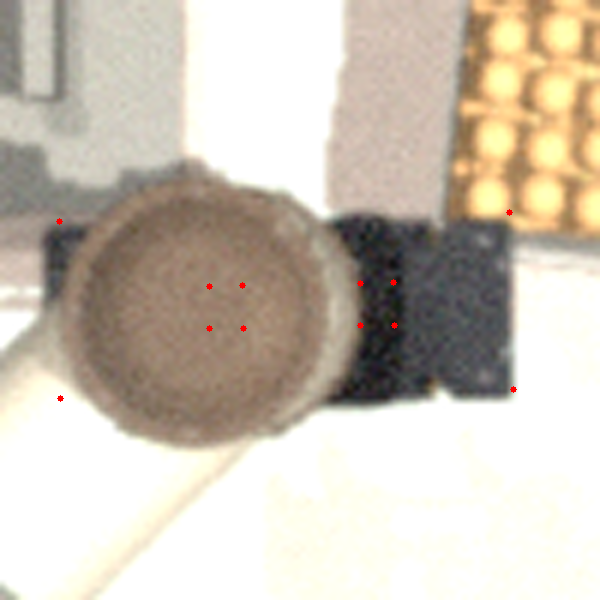

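x and y agree to within about 2 mm, so the offset is only in z. I go above the handle and then down.

Call:
move_arm --increments '[0,0,0,0,0.03,0.03,0.087,0,0,0,0,0.06,0.06,0.087,0,0,0,0,0.09,0.09,0.087,0,0,0,0,0.115,0.115,0.087,0,0,0,0,0.127,0.136,0.087,0,0,0,0,0.127,0.136,0.087,0,0,0,0,0.127,0.136,0.087,0,0,0,0,0.127,0.136,0.087]'

```text
time_s: 10.72
tcp_pos: [0.5545, 0.2954, 0.0784]
ee_rot: [[-0.002, 0.006, 1.0], [-0.001, 1.0, -0.006], [-1.0, -0.001, -0.002]]
wrist_force: [0.7, -0.6, -0.5]
gripper_width: 1.0
```

Call:
move_arm --increments '[0,0,0,0.015,0,0,0.087,0,0,0,0.03,0,0,0.087,0,0,0,0.045,0,0,0.087,0,0,0,0.055,0,0,0.087,0,0,0,0.06,0,0,0.087,0,0,0,0.063,0,0,0.087,0,0,0,0.063,0,0,0.087,0,0,0,0.063,0,0,0.06,0,0,0,0.063,0,0,0.04,0,0,0,0.063,0,0,0.02,0,0,0,0.063,0,0,0,0,0,0,0.063,0,0,0]'

```text
time_s: 11.72
tcp_pos: [0.5556, 0.2964, 0.0166]
ee_rot: [[0.001, 0.005, 1.0], [0.0, 1.0, -0.005], [-1.0, 0.0, 0.001]]
wrist_force: [0.5, 0.1, 0.2]
gripper_width: 0.709
```

Call:
move_arm --increments '[0,0,0,0,0,0,0,0,0,0,0,0,0,0,0,0,0,0,0,0,0,0,0,0,0,0,0,0,0,0,0,0,0,0,0,0,0,0,0,0,0,0,0,0,0,0,0,0,0,0,0,0,0,0,0,0,0,0,0,0,0,0,0]'

```text
time_s: 12.47
tcp_pos: [0.5555, 0.2963, 0.0162]
ee_rot: [[0.0, 0.005, 1.0], [0.0, 1.0, -0.005], [-1.0, 0.0, 0.0]]
wrist_force: [-0.9, 0.4, -0.7]
gripper_width: 0.181
```

Gripped, with 15.7 mm between the pads. I lift.

Call:
move_arm --increments '[0,0,0,-0.005,0,0,0,0,0,0,-0.015,0,0,0,0,0,0,-0.03,0,0,0,0,0,0,-0.055,0,0,0,0,0,0,-0.08,0,0,0,0,0,0,-0.105,0,0,0,0,0,0,-0.13,0,0,0,0,0,0,-0.14,0,0,0,0,0,0,-0.14,0,0,0,0,0,0,-0.14,0,0,0]'

```text
time_s: 13.3
tcp_pos: [0.555, 0.2961, 0.156]
ee_rot: [[-0.001, 0.006, 1.0], [0.001, 1.0, -0.006], [-1.0, 0.001, -0.001]]
wrist_force: [0.3, -1.6, -1.0]
gripper_width: 0.179
```

Run:
```python
from h import *
s=r.sense();print(s["tcp_pos"],s["gripper_width"],s["wrist_force"])
for n in("side","top"):
    im=r.capture(n);cv2.imwrite(f"pics/l_{n}.png",im[:,:,::-1])
im=cv2.imread("pics/l_side.png");cv2.imwrite("pics/l_s.png",cv2.resize(np.clip(im[120:320,190:390]*1.6,0,255).astype(np.uint8),None,fx=3,fy=3,interpolation=cv2.INTER_CUBIC))
im=cv2.imread("pics/l_top.png");cv2.imwrite("pics/l_t.png",cv2.resize(np.clip(im[140:270,150:370]*1.6,0,255).astype(np.uint8),None,fx=3.6,fy=3.6,interpolation=cv2.INTER_CUBIC))
```

```text
[0.55495465 0.29610804 0.1560182 ] 0.1788048832532643 [ 0.29722458 -1.60712941 -1.03142191]
```

View pics/l_s.png

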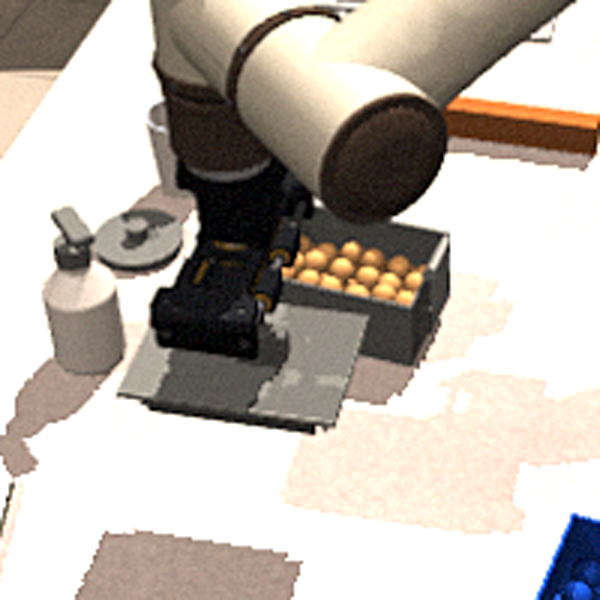

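View pics/l_t.png

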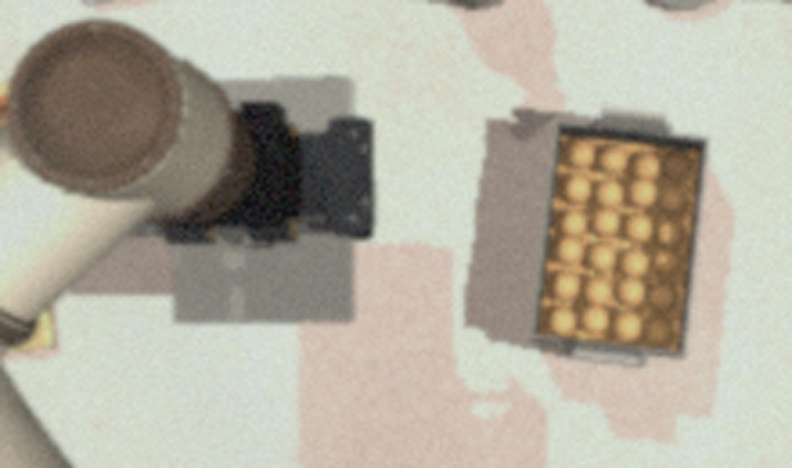

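Run:
```python
from h import *
T=lambda u,v:((u+.5)/3.6-.5+150,(v+.5)/3.6-.5+140)
S=lambda u,v:((u+.5)/3-.5+190,(v+.5)/3-.5+120)
a,b,z=.087,.063,.029
o=[("top",(a,-b,z),T(353,77)),("top",(-a,-b,z),T(353,321)),("top",(-a,b,z),T(173,321)),
("side",(-a,-b,z),S(367,313)),("side",(-a,b,z),S(333,422)),("side",(a,b,z),S(119,395))]
p,e=fit(o,[.555,.296,0,.15]);print(p,np.degrees(p[2]),e.round(1).tolist())
s=r.sense();print(s["tcp_pos"],np.degrees(np.arctan2(s["ee_rot"][1,2],s["ee_rot"][0,2])))
```

```text
[ 0.55518126  0.29454093 -0.00741332  0.13803814] -0.4247518373319892 [[-0.2, -0.6], [0.0, -0.8], [0.1, 0.1], [1.3, 0.5], [0.9, 0.5], [-0.7, -1.1]]
[0.55427066 0.295462   0.15409154] -0.33974479555095727
```

Run:
```python
from h import *
print(inc([.529,.0415,.156],np.radians(-7.0)))
```

```text
[6.66, -0.19, 0.13, -0.0013, -0.2541, -0.0238]
```

Call:
move_arm --increments '[1,0,0,0,-0.02,-0.002,0,2,0,0,0,-0.05,-0.005,0,3,0,0,0,-0.08,-0.008,0,4,0,0,0,-0.11,-0.011,0,5,0,0,0,-0.14,-0.014,0,6,0,0,0,-0.17,-0.017,0,6.6,0,0,0,-0.2,-0.02,0,6.6,0,0,0,-0.225,-0.022,0,6.6,0,0,0,-0.245,-0.024,0,6.6,0,0,0,-0.254,-0.024,0,6.6,0,0,0,-0.254,-0.024,0,6.6,0,0,0,-0.254,-0.024,0]'

```text
time_s: 14.4
tcp_pos: [0.5299, 0.0423, 0.1552]
ee_rot: [[-0.001, 0.121, 0.993], [-0.0, 0.993, -0.121], [-1.0, -0.001, -0.001]]
wrist_force: [0.4, -0.5, -1.4]
gripper_width: 0.185
```

Run:
```python
from h import *
s=r.sense();print(inc([.529,.0415,.156],np.radians(-7.0)),s["tcp_pos"],s["gripper_width"])
for n in("side","top"):
    im=r.capture(n);cv2.imwrite(f"pics/m_{n}.png",im[:,:,::-1])
im=cv2.imread("pics/m_side.png");cv2.imwrite("pics/m_s.png",cv2.resize(np.clip(im[120:260,220:380]*1.8,0,255).astype(np.uint8),None,fx=4,fy=4,interpolation=cv2.INTER_CUBIC))
im=cv2.imread("pics/m_top.png");cv2.imwrite("pics/m_t.png",cv2.resize(np.clip(im[140:270,230:400]*1.8,0,255).astype(np.uint8),None,fx=4,fy=4,interpolation=cv2.INTER_CUBIC))
```

```text
[0.04, -0.08, 0.03, -0.0007, -0.0009, -0.0008] [0.52985456 0.04227789 0.15524889] 0.18459609046746658
```

View pics/m_s.png

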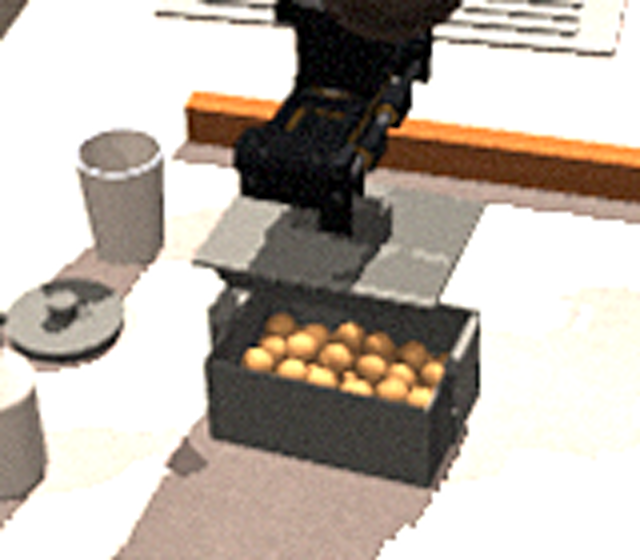

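View pics/m_t.png

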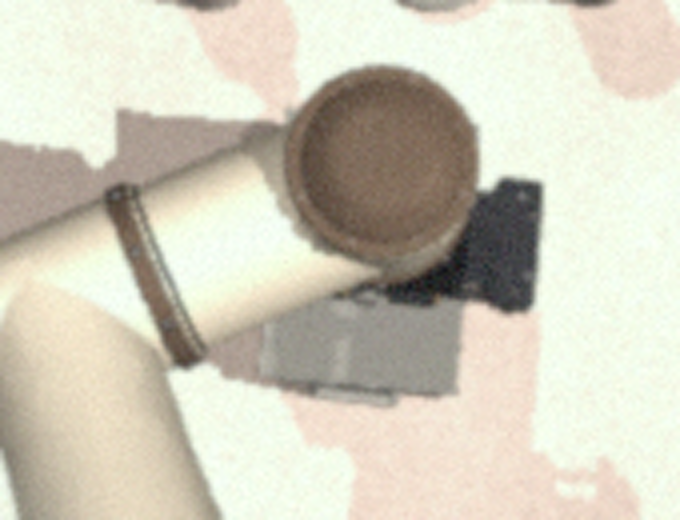

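The lid looks aligned over the tub in both views. I lower it to just above the noses.

Call:
move_arm --increments '[0,0,0,0.015,-0.001,-0.001,0,0,0,0,0.03,-0.001,-0.001,0,0,0,0,0.04,-0.001,-0.001,0,0,0,0,0.05,-0.001,-0.001,0,0,0,0,0.057,-0.001,-0.001,0,0,0,0,0.062,-0.001,-0.001,0,0,0,0,0.065,-0.001,-0.001,0,0,0,0,0.067,-0.001,-0.001,0,0,0,0,0.068,-0.001,-0.001,0,0,0,0,0.068,-0.001,-0.001,0]'

```text
time_s: 15.33
tcp_pos: [0.5291, 0.0415, 0.0884]
ee_rot: [[0.0, 0.12, 0.993], [0.0, 0.993, -0.12], [-1.0, 0.0, 0.0]]
wrist_force: [-0.3, -0.1, -1.2]
gripper_width: 0.175
```

Run:
```python
from h import *
s=r.sense();print(s["tcp_pos"],s["gripper_width"],s["wrist_force"],s["moment"])
for n in("side","top"):
    im=r.capture(n);cv2.imwrite(f"pics/m_{n}.png",im[:,:,::-1])
im=cv2.imread("pics/m_side.png");cv2.imwrite("pics/m_s2.png",cv2.resize(np.clip(im[140:260,250:370]*1.8,0,255).astype(np.uint8),None,fx=5,fy=5,interpolation=cv2.INTER_CUBIC))
im=cv2.imread("pics/m_top.png");cv2.imwrite("pics/m_t2.png",cv2.resize(np.clip(im[150:260,270:370]*1.8,0,255).astype(np.uint8),None,fx=5,fy=5,interpolation=cv2.INTER_CUBIC))
```

```text
[0.52914536 0.04147801 0.08837865] 0.1754273022038159 [-0.25083682 -0.11548493 -1.22831647] [-0.05237799 -0.01633644  0.04717223]
```

View pics/m_s2.png

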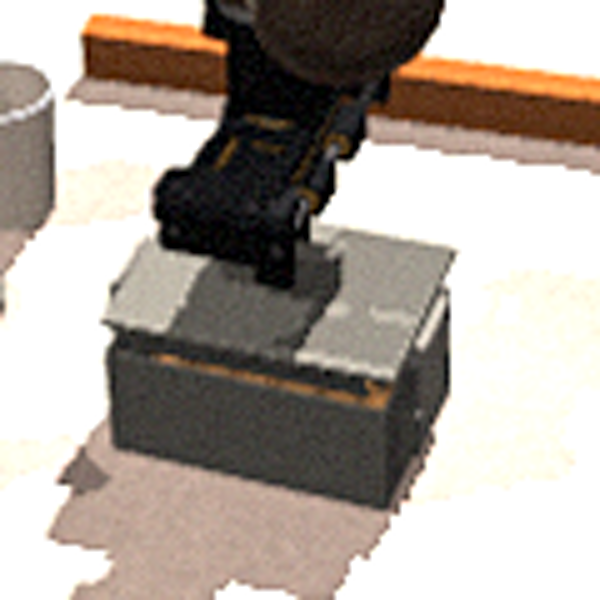

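View pics/m_t2.png

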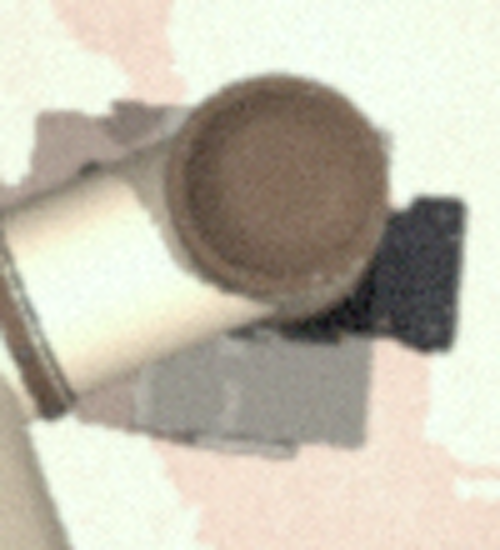

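Run:
```python
from h import *
T=lambda u,v:((u+.5)/5-.5+270,(v+.5)/5-.5+150)
S=lambda u,v:((u+.5)/5-.5+250,(v+.5)/5-.5+140)
a,b,z=.087,.063,.029
o=[("top",(-a,-b,z),T(366,447)),("top",(-a,b,z),T(135,430)),
("side",(-a,-b,z),S(456,250)),("side",(-a,b,z),S(402,376)),("side",(a,b,z),S(104,323))]
p,e=fit(o,[.53,.04,0,.072]);print("lid",p,np.degrees(p[2]),e.round(1).tolist())
a,b,z=.085,.06,.075
o=[("side",(a,b,z),S(108,350)),("side",(-a,b,z),S(386,407)),("side",(a,b,0),S(116,450)),("side",(-a,b,0),S(389,506))]
p,e=fit(o,[.53,.04,0]);print("tub",p,np.degrees(p[2]),e.round(1).tolist())
lid=[.5293,.0411,-.123,.0724];tub=np.load("poses.npy")[1]
im=cv2.imread("pics/m_s2.png")
for P,c in((place(lid,box(.087,.063,.029,0)[:4]),(0,0,255)),(place(tub,box(.085,.06,.075,0)[:4]),(0,255,0)),(place(tub,box(.085,.06,0,0)[:4]),(0,255,0))):
    q=(proj("side",P)-[250,140]+.5)*5-.5;cv2.polylines(im,[np.round(q*16).astype(int)],True,c,1,cv2.LINE_AA,4)
cv2.imwrite("pics/m_o.png",im)
```

```text
lid [ 0.52825172  0.04129102 -0.09548308  0.0700931 ] -5.470777654752133 [[0.3, -0.2], [-0.2, -0.1], [0.7, -0.9], [-0.2, 0.7], [-0.1, 0.2]]
tub [ 0.53179095  0.04009004 -0.11584449] -6.637400339804116 [[-0.5, -0.0], [0.8, 0.2], [-0.3, -0.5], [0.1, 0.1]]
```

View pics/m_o.png

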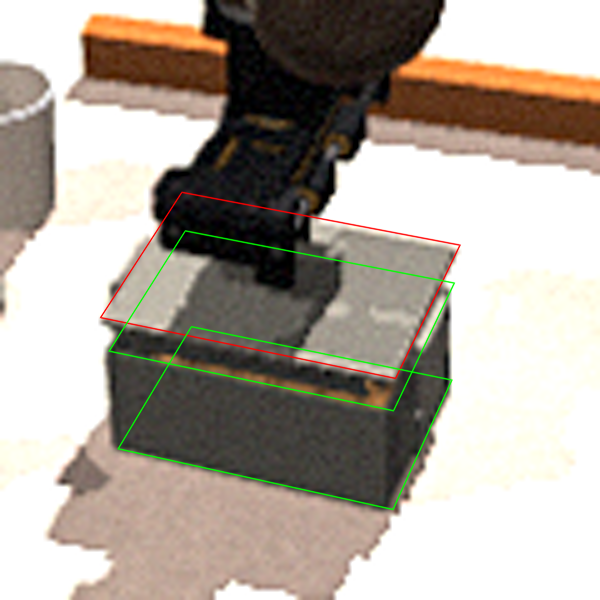

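I shift +2 mm along the tub's length and lower further, watching the force.

Call:
move_arm --increments '[0,0,0,0.001,0,0.001,0,0,0,0,0.002,0,0.002,0,0,0,0,0.004,0,0.002,0,0,0,0,0.006,0,0.002,0,0,0,0,0.008,0,0.002,0,0,0,0,0.008,0,0.002,0]'

```text
time_s: 15.93
tcp_pos: [0.5321, 0.0414, 0.0814]
ee_rot: [[0.003, 0.12, 0.993], [0.0, 0.993, -0.12], [-1.0, 0.0, 0.003]]
wrist_force: [-0.7, -0.4, 5.7]
gripper_width: 0.181
```

Call:
move_arm --increments '[0,0,0,0.002,0,0,0,0,0,0,0.004,0,0,0,0,0,0,0.006,0,0,0,0,0,0,0.006,0,0,0]'

```text
time_s: 16.27
tcp_pos: [0.5332, 0.0416, 0.0765]
ee_rot: [[0.005, 0.12, 0.993], [0.001, 0.993, -0.12], [-1.0, 0.001, 0.005]]
wrist_force: [-0.9, -0.4, 8.9]
gripper_width: 0.183
```

Call:
move_arm --increments '[0,0,0,0.002,0,0.001,0,0,0,0,0.004,0,0.001,0,0,0,0,0.006,0,0.001,0,0,0,0,0.006,0,0.001,0]'

```text
time_s: 16.6
tcp_pos: [0.5315, 0.0411, 0.0689]
ee_rot: [[-0.001, 0.12, 0.993], [-0.0, 0.993, -0.12], [-1.0, -0.0, -0.001]]
wrist_force: [-1.9, 0.7, 5.3]
gripper_width: 0.176
```

Call:
move_arm --increments '[0,0,0,0.002,0,0,0,0,0,0,0.004,0,0,0,0,0,0,0.005,0,0,0,0,0,0,0.005,0,0,0]'

```text
time_s: 16.93
tcp_pos: [0.5315, 0.041, 0.0669]
ee_rot: [[-0.0, 0.119, 0.993], [-0.001, 0.993, -0.119], [-1.0, -0.001, -0.0]]
wrist_force: [-10.3, 2.4, 23.1]
gripper_width: 0.183
```

Run:
```python
from h import *
s=r.sense();print(s["tcp_pos"],s["gripper_width"],s["wrist_force"],s["moment"])
for n in("side",):
    im=r.capture(n);cv2.imwrite(f"pics/m_{n}.png",im[:,:,::-1])
im=cv2.imread("pics/m_side.png");cv2.imwrite("pics/m_s3.png",cv2.resize(np.clip(im[140:260,250:370]*1.8,0,255).astype(np.uint8),None,fx=5,fy=5,interpolation=cv2.INTER_CUBIC))
```

```text
[0.53153234 0.04104423 0.06685278] 0.1830390285370046 [-10.26606633   2.39837538  23.11228187] [ 0.652086    3.33923038 -0.11498832]
```

View pics/m_s3.png

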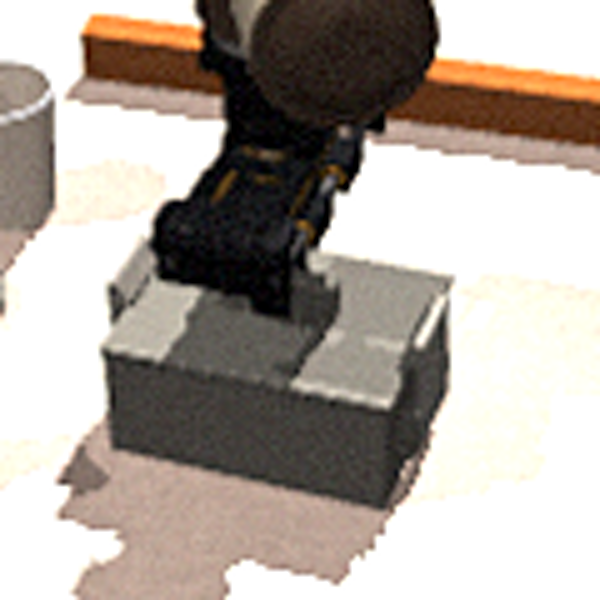

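The lid sits on the rim with no gap, and z matches home. I release and inspect.

Call:
move_arm --increments '[0,0,0,-0.003,0,0,0,0,0,0,-0.003,0,0,0.02,0,0,0,-0.003,0,0,0.04,0,0,0,-0.003,0,0,0.04,0,0,0,-0.003,0,0,0.04,0,0,0,-0.02,0,0,0.04,0,0,0,-0.05,0,0,0.04,0,0,0,-0.08,0,0,0.0,0,0,0,-0.11,0,0,0.0,0,0,0,-0.14,0,0,0.0,0,0,0,-0.14,0,0,0.0,0,0,0,-0.14,0,0,0]'

```text
time_s: 17.98
tcp_pos: [0.533, 0.0415, 0.2047]
ee_rot: [[0.004, 0.121, 0.993], [0.002, 0.993, -0.121], [-1.0, 0.002, 0.004]]
wrist_force: [-0.2, -0.8, -0.6]
gripper_width: 0.166
```

Run:
```python
from h import *
s=r.sense();print(s["tcp_pos"],s["gripper_width"],s["wrist_force"])
for n in("side","top"):
    im=r.capture(n);cv2.imwrite(f"pics/n_{n}.png",im[:,:,::-1])
im=cv2.imread("pics/n_side.png");cv2.imwrite("pics/n_s.png",cv2.resize(np.clip(im[150:260,250:370]*1.8,0,255).astype(np.uint8),None,fx=5,fy=5,interpolation=cv2.INTER_CUBIC))
im=cv2.imread("pics/n_top.png");cv2.imwrite("pics/n_t.png",cv2.resize(np.clip(im[150:260,270:370]*1.8,0,255).astype(np.uint8),None,fx=5,fy=5,interpolation=cv2.INTER_CUBIC))
```

```text
[0.53295289 0.04146263 0.20470151] 0.1660299824229575 [-0.20566106 -0.83648809 -0.61657212]
```

View pics/n_s.png

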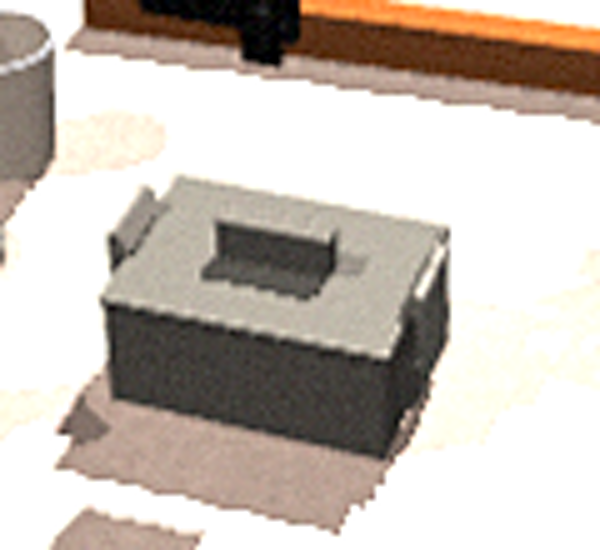

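View pics/n_t.png

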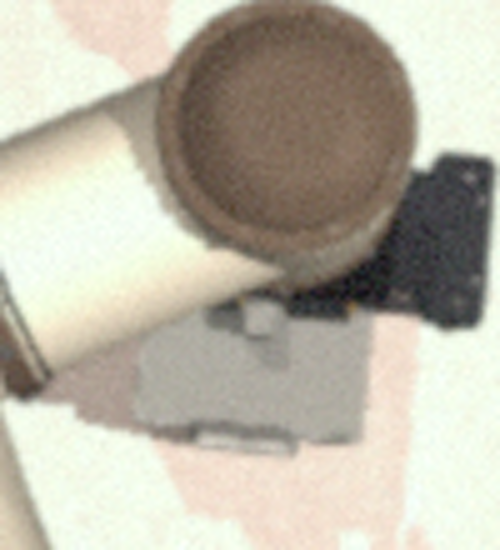

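The lid is flush, with both clip noses over its edge. To be certain, I press each end with closed fingers: the +x end first.

Call:
move_arm --increments '[0,0,0,0.0,0,0.03,0,0,0,0,0.03,0,0.058,0,0,0,0,0.06,0,0.058,0,0,0,0,0.09,0,0.058,0,0,0,0,0.11,0,0.058,0,0,0,0,0.125,0,0.058,0,0,0,0,0.135,0,0.058,0,0,0,0,0.139,0,0.058,0,0,0,0,0.142,0,0.058,0,0,0,0,0.144,0,0.058,0,0,0,0,0.144,0,0.058,0]'

```text
time_s: 19.0
tcp_pos: [0.5899, 0.0343, 0.0596]
ee_rot: [[0.001, 0.12, 0.993], [0.0, 0.993, -0.12], [-1.0, 0.0, 0.001]]
wrist_force: [0.2, -0.1, 0.6]
gripper_width: 0.004
```

Call:
move_arm --increments '[0,0,0,0.001,0,0,0,0,0,0,0.002,0,0,0,0,0,0,0.003,0,0,0,0,0,0,0.003,0,0,0]'

```text
time_s: 19.33
tcp_pos: [0.5902, 0.0343, 0.059]
ee_rot: [[0.003, 0.119, 0.993], [0.0, 0.993, -0.119], [-1.0, 0.0, 0.003]]
wrist_force: [-2.7, 0.7, 9.2]
gripper_width: 0.005
```

Call:
move_arm --increments '[0,0,0,0.001,0,0,0,0,0,0,0.002,0,0,0,0,0,0,0.002,0,0,0]'

```text
time_s: 19.58
tcp_pos: [0.5903, 0.0343, 0.059]
ee_rot: [[0.003, 0.119, 0.993], [-0.0, 0.993, -0.119], [-1.0, 0.0, 0.003]]
wrist_force: [-7.7, 1.5, 18.5]
gripper_width: 0.008
```

Call:
move_arm --increments '[0,0,0,-0.02,0,0,0,0,0,0,-0.05,0,0,0,0,0,0,-0.06,0,-0.03,0,0,0,0,-0.06,0,-0.06,0,0,0,0,-0.06,0,-0.09,0,0,0,0,-0.055,0,-0.117,0,0,0,0,-0.03,0,-0.117,0,0,0,0,-0.015,0,-0.117,0,0,0,0,-0.008,0,-0.117,0,0,0,0,-0.005,0,-0.117,0,0,0,0,-0.005,0,-0.117,0]'

```text
time_s: 20.5
tcp_pos: [0.4738, 0.0483, 0.0596]
ee_rot: [[0.0, 0.12, 0.993], [-0.0, 0.993, -0.12], [-1.0, -0.0, 0.0]]
wrist_force: [-0.2, -0.9, 0.4]
gripper_width: 0.004
```

Call:
move_arm --increments '[0,0,0,0.001,0,0,0,0,0,0,0.002,0,0,0,0,0,0,0.003,0,0,0,0,0,0,0.004,0,0,0,0,0,0,0.004,0,0,0]'

```text
time_s: 20.92
tcp_pos: [0.4746, 0.0485, 0.0589]
ee_rot: [[0.003, 0.119, 0.993], [0.0, 0.993, -0.119], [-1.0, 0.0, 0.003]]
wrist_force: [-7.8, 1.7, 23.0]
gripper_width: 0.008
```

Both ends bottomed out at the same height (0.0590 and 0.0589), so the lid is level and home. I regrip the handle so I can slide the tub under yaw control.

Call:
move_arm --increments '[0,0,0,-0.02,0,0,0.05,0,0,0,-0.05,0,0,0.05,0,0,0,-0.075,0,0,0.05,0,0,0,-0.075,0,0.03,0.05,0,0,0,-0.075,0,0.058,0.05,0,0,0,-0.075,0,0.058,0.05,0,0,0,-0.075,0,0.058,0.05,0,0,0,-0.075,0,0.058,0.05,0,0,0,-0.075,0,0.058,0.05]'

```text
time_s: 21.67
tcp_pos: [0.5301, 0.0411, 0.13]
ee_rot: [[-0.001, 0.12, 0.993], [-0.0, 0.993, -0.12], [-1.0, -0.0, -0.001]]
wrist_force: [-0.1, 0.3, -0.0]
gripper_width: 0.546
```

Run:
```python
from h import *
s=r.sense();print(s["tcp_pos"],s["gripper_width"]);print(inc([.5315,.0415,.067],np.radians(-6.9)))
```

```text
[0.53013698 0.04111147 0.13003575] 0.5456979735710012
[-0.02, -0.04, 0.01, 0.063, 0.0006, 0.0014]
```

Call:
move_arm --increments '[0,0,0,0.02,0,0.001,0.05,0,0,0,0.04,0,0.001,0.05,0,0,0,0.055,0,0.001,0.05,0,0,0,0.063,0,0.001,0.05,0,0,0,0.063,0,0.001,0.03,0,0,0,0.063,0,0.001,0,0,0,0,0.063,0,0.001,0,0,0,0,0.063,0,0.001,0,0,0,0,0.063,0,0.001,0,0,0,0,0.063,0,0.001,0,0,0,0,0.063,0,0.001,0,0,0,0,0.063,0,0.001,0]'

```text
time_s: 22.67
tcp_pos: [0.5322, 0.0412, 0.0678]
ee_rot: [[0.001, 0.12, 0.993], [0.0, 0.993, -0.12], [-1.0, 0.0, 0.001]]
wrist_force: [-1.2, 1.0, 2.0]
gripper_width: 0.177
```

Run:
```python
from h import *
s=r.sense();print(s["tcp_pos"],s["gripper_width"],s["wrist_force"]);
print(inc([.534,-.19,.067],np.radians(-3.3)));print(inc([.5344,-.2176,.067],np.radians(-3.3)))
```

```text
[0.53220602 0.04124776 0.0677823 ] 0.176819988618123 [-1.17752296  0.99474623  1.96803771]
[-3.6, 0.05, -0.02, 0.0007, -0.2294, 0.0296]
[-3.6, 0.05, -0.02, 0.0007, -0.2567, 0.0333]
```

Gripped. I slide towards the batten and turn gradually to the batten's angle.

Call:
move_arm --increments '[0,0,0,0,-0.003,0,0,-0.2,0,0,0,-0.009,0.001,0,-0.4,0,0,0,-0.019,0.002,0,-0.7,0,0,0,-0.033,0.004,0,-1.0,0,0,0,-0.049,0.006,0,-1.3,0,0,0,-0.065,0.008,0,-1.6,0,0,0,-0.081,0.01,0,-1.9,0,0,0,-0.097,0.012,0,-2.2,0,0,0,-0.113,0.014,0,-2.4,0,0,0,-0.125,0.016,0,-2.5,0,0,0,-0.13,0.017,0,-2.5,0,0,0,-0.13,0.017,0]'

```text
time_s: 23.67
tcp_pos: [0.534, -0.0905, 0.0678]
ee_rot: [[0.002, 0.078, 0.997], [0.0, 0.997, -0.078], [-1.0, 0.0, 0.002]]
wrist_force: [0.0, 0.7, 3.3]
gripper_width: 0.179
```

Run:
```python
from h import *
s=r.sense();print(s["tcp_pos"],s["gripper_width"],s["wrist_force"]);
print(inc([.534,-.19,.067],np.radians(-3.3)))
im=r.capture("side");cv2.imwrite("pics/p1.png",cv2.resize(np.clip(im[100:250,200:400,::-1]*1.7,0,255).astype(np.uint8),None,fx=3.5,fy=3.5,interpolation=cv2.INTER_CUBIC))
```

```text
[ 0.5340017  -0.09054688  0.06777415] 0.17885248858315056 [0.03050004 0.66186627 3.32365371]
[-1.16, 0.11, -0.01, 0.0008, -0.0992, 0.0077]
```

View pics/p1.png

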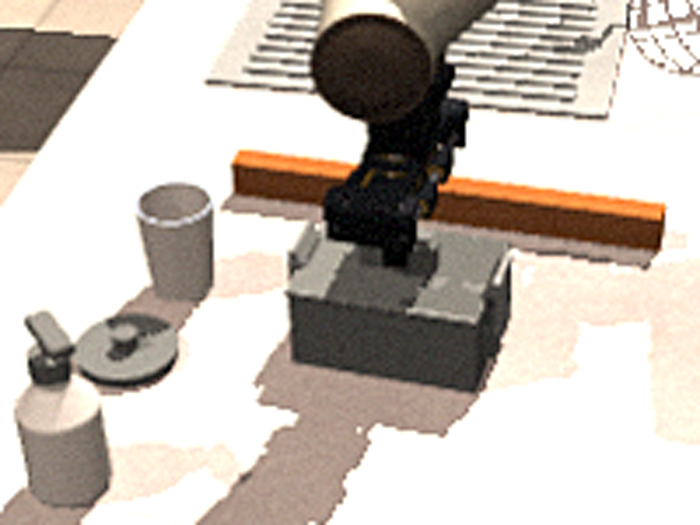

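The tub slides well and is still shut, with good clearance from the cup. I continue to 25 mm short of contact.

Call:
move_arm --increments '[-0.2,0,0,0,-0.006,0.001,0,-0.4,0,0,0,-0.018,0.002,0,-0.6,0,0,0,-0.033,0.003,0,-0.8,0,0,0,-0.048,0.004,0,-1.0,0,0,0,-0.063,0.005,0,-1.2,0,0,0,-0.078,0.006,0,-1.2,0,0,0,-0.09,0.007,0,-1.2,0,0,0,-0.1,0.008,0,-1.2,0,0,0,-0.1,0.008,0]'

```text
time_s: 24.47
tcp_pos: [0.5341, -0.1909, 0.0678]
ee_rot: [[0.001, 0.056, 0.998], [-0.0, 0.998, -0.056], [-1.0, -0.0, 0.001]]
wrist_force: [1.4, -0.6, 4.4]
gripper_width: 0.176
```

Run:
```python
from h import *
s=r.sense();print(s["tcp_pos"],s["gripper_width"],s["wrist_force"]);
print(inc([.5344,-.2176,.067],np.radians(-3.3)))
im=r.capture("side");cv2.imwrite("pics/p2.png",cv2.resize(np.clip(im[120:220,240:400,::-1]*1.7,0,255).astype(np.uint8),None,fx=5,fy=5,interpolation=cv2.INTER_CUBIC))
im=r.capture("top");cv2.imwrite("pics/p3.png",cv2.resize(np.clip(im[110:300,340:470,::-1]*1.7,0,255).astype(np.uint8),None,fx=3.1,fy=3.1,interpolation=cv2.INTER_CUBIC))
```

```text
[ 0.53409003 -0.19092439  0.06779118] 0.17648981358745675 [ 1.41280915 -0.55738076  4.38473054]
[0.08, 0.08, 0.01, 0.0008, -0.0266, 0.0018]
```

View pics/p2.png

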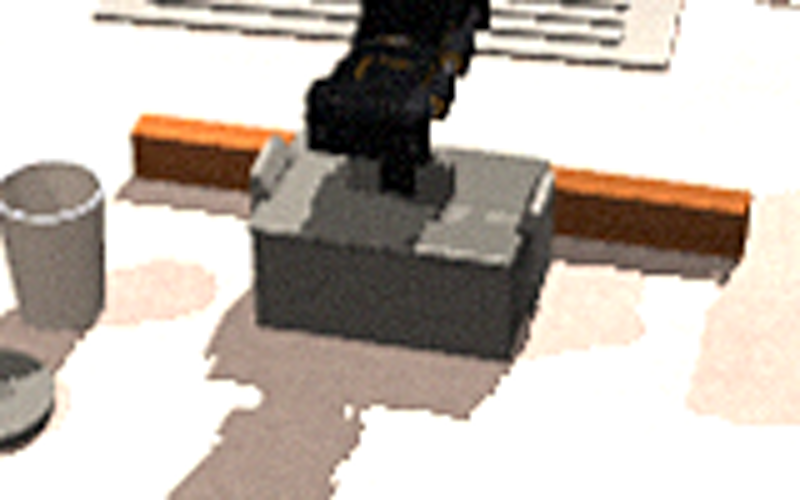

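View pics/p3.png

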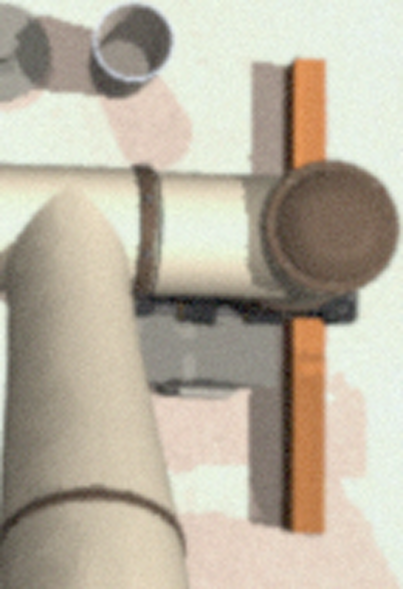

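Call:
move_arm --increments '[0,0,0,0,-0.005,0,0,0,0,0,0,-0.01,0.001,0,0,0,0,0,-0.015,0.001,0,0,0,0,0,-0.019,0.001,0,0,0,0,0,-0.022,0.001,0,0,0,0,0,-0.024,0.001,0,0,0,0,0,-0.024,0.001,0]'

```text
time_s: 25.15
tcp_pos: [0.5336, -0.2122, 0.0679]
ee_rot: [[0.001, 0.055, 0.998], [0.002, 0.998, -0.055], [-1.0, 0.002, 0.001]]
wrist_force: [0.1, 9.2, 8.3]
gripper_width: 0.183
```

Call:
move_arm --increments '[0,0,0,0,-0.001,0,0,0,0,0,0,-0.002,0,0,0,0,0,0,-0.003,0,0,0,0,0,0,-0.003,0,0]'

```text
time_s: 25.48
tcp_pos: [0.5334, -0.215, 0.0678]
ee_rot: [[0.001, 0.055, 0.998], [0.002, 0.998, -0.055], [-1.0, 0.002, 0.001]]
wrist_force: [0.1, 9.0, 7.8]
gripper_width: 0.179
```

Call:
move_arm --increments '[0,0,0,0,-0.001,0,0,0,0,0,0,-0.002,0,0,0,0,0,0,-0.002,0,0]'

```text
time_s: 25.73
tcp_pos: [0.5332, -0.217, 0.0678]
ee_rot: [[0.001, 0.055, 0.998], [0.002, 0.998, -0.055], [-1.0, 0.002, 0.001]]
wrist_force: [-0.5, 9.3, 7.3]
gripper_width: 0.183
```

Call:
move_arm --increments '[0,0,0,0,-0.001,0,0,0,0,0,0,-0.002,0,0,0,0,0,0,-0.002,0,0]'

```text
time_s: 25.98
tcp_pos: [0.5331, -0.219, 0.0679]
ee_rot: [[0.001, 0.055, 0.998], [0.002, 0.998, -0.055], [-1.0, 0.002, 0.001]]
wrist_force: [-0.6, 9.3, 8.5]
gripper_width: 0.181
```

Call:
move_arm --increments '[0,0,0,0,-0.001,0,0,0,0,0,0,-0.002,0,0,0,0,0,0,-0.002,0,0]'

```text
time_s: 26.23
tcp_pos: [0.533, -0.2207, 0.0679]
ee_rot: [[0.001, 0.055, 0.998], [0.003, 0.998, -0.055], [-1.0, 0.003, 0.001]]
wrist_force: [-0.2, 10.4, 8.4]
gripper_width: 0.182
```

Run:
```python
from h import *
s=r.sense();print(s["tcp_pos"],s["wrist_force"],s["moment"]);
im=r.capture("side");cv2.imwrite("pics/p4.png",cv2.resize(np.clip(im[120:220,240:400,::-1]*1.7,0,255).astype(np.uint8),None,fx=5,fy=5,interpolation=cv2.INTER_CUBIC))
im=r.capture("top");cv2.imwrite("pics/p5.png",cv2.resize(np.clip(im[190:260,370:460,::-1]*1.7,0,255).astype(np.uint8),None,fx=7,fy=7,interpolation=cv2.INTER_CUBIC))
```

```text
[ 0.5329797  -0.22065928  0.06788564] [-0.20531763 10.42492118  8.35025016] [ 3.0948809   0.02935383 -0.02706283]
```

View pics/p4.png

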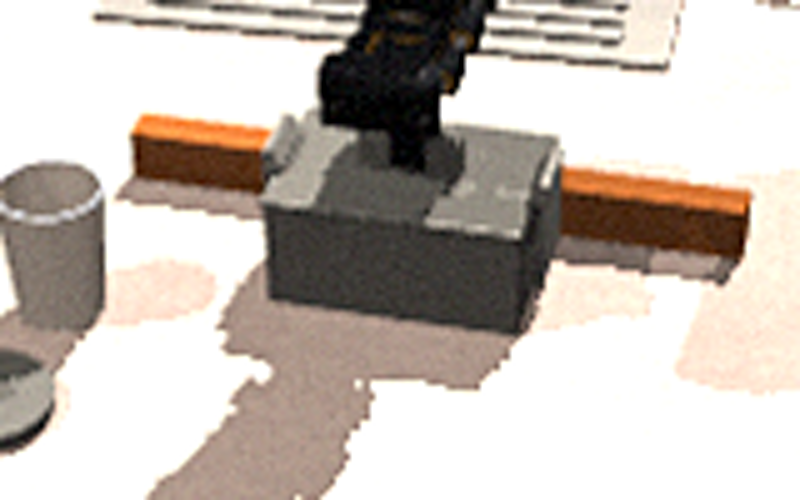

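View pics/p5.png

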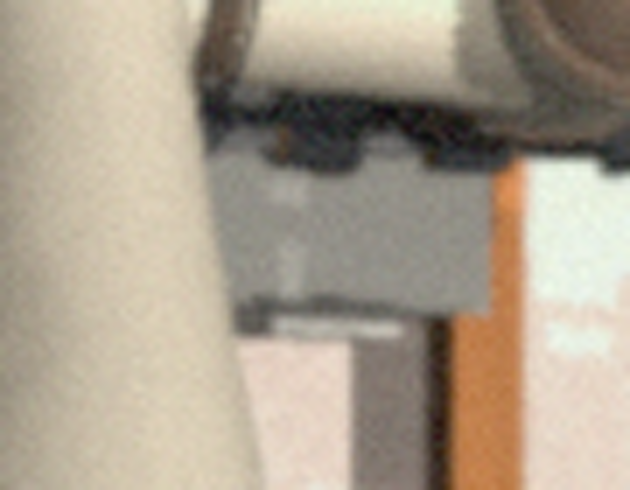

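Call:
move_arm --increments '[0,0,0,0,-0.001,0,0,0,0,0,0,-0.002,0,0,0,0,0,0,-0.002,0,0]'

```text
time_s: 26.58
tcp_pos: [0.533, -0.2208, 0.0679]
ee_rot: [[0.001, 0.055, 0.998], [0.005, 0.998, -0.055], [-1.0, 0.005, 0.001]]
wrist_force: [-0.8, 18.1, 10.9]
gripper_width: 0.179
```

The tub touches the batten: y stalled at -0.2208 and the force rose to 18 N. One more small push, then I release and lift.

Call:
move_arm --increments '[0,0,0,0,-0.001,0,0,0,0,0,0,-0.001,0,0,0,0,0,0,-0.001,0,0.05,0,0,0,0,-0.001,0,0.05,0,0,0,0,-0.001,0,0.05,0,0,0,0,-0.001,0,0.05,0,0,0,0,-0.001,0,0.05,0,0,0,0,-0.001,0,0.05]'

```text
time_s: 27.25
tcp_pos: [0.5317, -0.2266, 0.0666]
ee_rot: [[-0.002, 0.057, 0.998], [0.0, 0.998, -0.057], [-1.0, 0.0, -0.002]]
wrist_force: [-0.7, -0.2, 0.8]
gripper_width: 0.529
```

Call:
move_arm --increments '[0,0,0,-0.01,0.003,0,0.05,0,0,0,-0.03,0.003,0,0.05,0,0,0,-0.06,0.003,0,0.05,0,0,0,-0.1,0.003,0,0.05,0,0,0,-0.14,0.003,0,0.05,0,0,0,-0.18,0.003,-0.03,0.05,0,0,0,-0.18,0.003,-0.06,0.05,0,0,0,-0.18,0.003,-0.09,0.05,0,0,0,-0.18,0.003,-0.12,0.05,0,0,0,-0.18,0.003,-0.14,0.05,0,0,0,-0.18,0.003,-0.14,0.05,0,0,0,-0.18,0.003,-0.14,0.05]'

```text
time_s: 28.25
tcp_pos: [0.3922, -0.2157, 0.2484]
ee_rot: [[0.002, 0.057, 0.998], [-0.001, 0.998, -0.057], [-1.0, -0.0, 0.002]]
wrist_force: [-0.3, -0.4, 0.6]
gripper_width: 0.575
```

Run:
```python
from h import *
s=r.sense();print(s["time_s"],s["tcp_pos"],s["wrist_force"])
for n in("side","top"):
    im=r.capture(n);cv2.imwrite(f"pics/q_{n}.png",im[:,:,::-1])
im=cv2.imread("pics/q_side.png");cv2.imwrite("pics/q_s.png",cv2.resize(np.clip(im[120:220,240:400]*1.7,0,255).astype(np.uint8),None,fx=5,fy=5,interpolation=cv2.INTER_CUBIC))
im=cv2.imread("pics/q_top.png");cv2.imwrite("pics/q_t.png",cv2.resize(np.clip(im[110:300,330:470]*1.7,0,255).astype(np.uint8),None,fx=3.1,fy=3.1,interpolation=cv2.INTER_CUBIC))
```

```text
28.25 [ 0.39215159 -0.21565684  0.24842868] [-0.31427797 -0.35857814  0.58845148]
```

View pics/q_s.png

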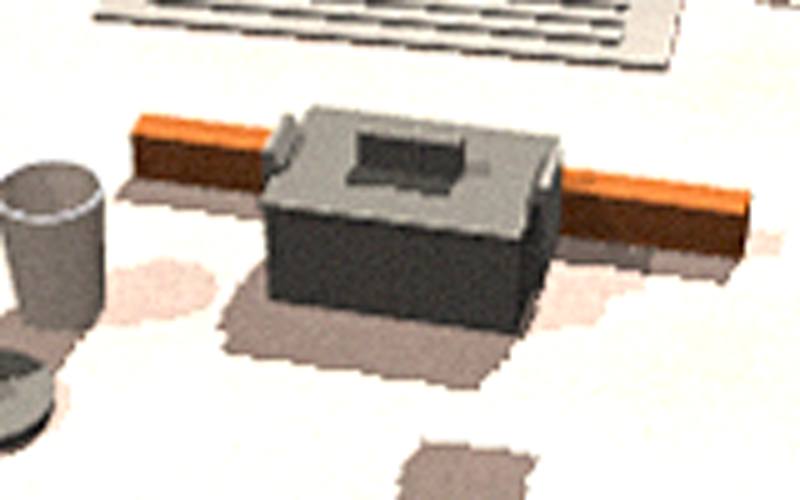

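View pics/q_t.png

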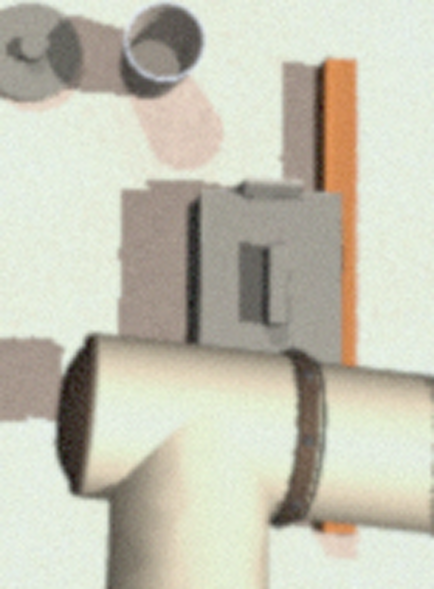

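Run:
```python
from h import *
T=lambda u,v:((u+.5)/3.1-.5+330,(v+.5)/3.1-.5+110)
S=lambda u,v:((u+.5)/5-.5+240,(v+.5)/5-.5+120)
a,b,z=.087,.063,.080
o=[("top",(a,b,z),T(203,189)),("top",(a,-b,z),T(340,194)),
("side",(-a,-b,z),S(560,135)),("side",(-a,b,z),S(522,238)),("side",(a,b,z),S(264,203)),("side",(a,-b,z),S(317,106))]
p,e=fit(o,[.53,-.22,0]);print("lid",p,np.degrees(p[2]),e.round(1).tolist())
a,b,z=.22,.015,.04
ob=[("side",(a,b,z),S(134,135)),("side",(-a,b,z),S(746,212)),("side",(a,-b,z),S(146,115)),("side",(-a,-b,z),S(749,190)),("top",(a,b,z),T(325,60)),("top",(a,-b,z),T(356,60))]
q,e=fit(ob,[.53,-.29,0]);print("bat",q,np.degrees(q[2]),e.round(1).tolist())
for B in(q,np.load("poses.npy")[2]):
    c,s=np.cos(B[2]),np.sin(B[2]);d=p[:2]-B[:2];print("rel",c*d[0]+s*d[1],-s*d[0]+c*d[1],np.degrees(p[2]-B[2]))
x=cv2.imread("pics/q_side.png").astype(int);y=cv2.imread("pics/side0.png").astype(int)
print("bystander diff",abs(x-y)[150:250,195:262].mean())
```

```text
lid [ 0.5309031  -0.21926497 -0.06281907] -3.5992675352310615 [[-1.0, -0.2], [0.3, -0.1], [0.8, -0.0], [0.3, 0.0], [-0.4, -0.4], [-0.2, -0.8]]
bat [ 0.52891645 -0.29219988 -0.05754257] -3.2969466709593176 [[-0.4, -0.8], [1.0, 0.4], [0.0, -1.1], [1.6, -0.0], [-0.4, -0.8], [-0.1, -0.4]]
rel -0.0022111871925760093 0.07292844375927895 -0.3023208642717438
rel -0.0033055728541334104 0.07310953573362493 -0.2668634801392159
bystander diff 5.876965174129353
```

The tub is 73 mm from the batten's origin (limits 65–81), parallel within 0.3°, shut and at rest, and the robot is clear. I hand in.

Run:
```python
from station import r
s=r.sense();print(s["time_s"],abs(s["joint_velocities"]).max());print(r.finish_job())
```

```text
28.35 1.4582135859419436
the job is handed in; nothing more can be done
None
```

I put the lid on the tub, pressed it home, and slid the shut tub up against the batten. The job was handed in at 28.35 s; no verdict is reported.

**How it went:**
- **First grasp:** it closed on nothing, because the fingertips really stand about 26 mm higher than the reported tool position implies. I found the offset by touching the counter and corrected for it. The plate contact later suggested 29 mm, so the two checks disagree by about 3 mm.
- **Lid:** I pressed it down by the handle, then pressed each end with closed fingers.
- **Slide:** I gripped the handle again and slid the tub until it stopped against the batten, with the side force rising from about 9 to 18 N. Then I released and moved clear.

**Last checks:**
- **Lid level:** both ends bottomed out within 0.1 mm of each other, before the slide. In the last pictures it sits flush under both clips.
- **Tub position:** the camera fit puts the tub's centre 73 mm from the batten's origin. True contact should be 75 mm, so this agrees within camera error. It is about 3 mm off the batten's middle and parallel within 0.3°.
- **Bystanders:** the cup, soap bottle and round lid look unmoved in the before-and-after side view. I compared the pictures but did not measure their positions.

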